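# Put the sauce bottle in the warmer and set its heat

## Task

Lay the standing sauce bottle on its side in the sloping cradle of the bottle warmer, foot end down against the end plate; lower it in and keep hold until it rests, do not drop it. Then push in and turn the small inner knob on the warmer's sloping panel clockwise until its white pointer line lines up with the pointer line of the outer knob, without turning the outer knob. Leave everything else where it stands, and let go of everything at the end.

Things in the scene. Friction and masses are not known exactly. Their poses are not given: they have to be found in the camera images.
- bottle: White plastic sauce bottle, standing upright at the start, 162 mm tall, rigid, about 0.26 kg (hidden, 0.2 to 0.35). Origin: centre of its foot; z runs along its axis to the nozzle. Straight round body 48 mm across from the foot to 125 mm up, then a cap 38 mm across up to 138 mm, then a thin nozzle.
- cradle_seat (a point): Where the bottle's foot centre belongs in the cradle, 85 mm above the table. z: axis of the lying bottle, foot to nozzle, to the warmer's right and rising 15 degrees; x: level, across the bottle, to the warmer's back; y: mostly up. End plate 54 x 50 mm just below it; two V rests 12 mm thick, 63 mm wide, at 20 and 115 mm along z, staying 5 mm under the axis: fingers straddle between.
- inner_top (a point): Centre of the inner knob's top face: black fluted round knob 32 mm across, standing 31 mm proud of the outer knob; white pointer line along x. z: the knobs' common axis, out of the panel, 35 degrees from vertical, leaning to the warmer's front (towards the robot). Turns and goes in with the knob.
- outer_top (a point): Centre of the top face of the outer knob (in the same axis, 31 mm below inner_top): a black fluted disc 60 mm across, 16 mm thick, turning very easily, so do not touch it; x points along its white pointer line, z out of the panel. The panel surface lies 16 mm below.
- outer_pointer (a point): End of the outer knob's white pointer line, at its rim, 30 mm from the axis.
- inner_knob (a joint): Turn, rad: 0 = off (pointer up the slope), grows clockwise looking at the panel, stop at 4.4. Friction 0.04 N m. Latched near off: stops at about 0.18 unless pushed in over 4 of its 5 mm and kept in until past 0.95 rad; then turns freely without pushing (turned back, it is barred at about 0.8). Target: the reading of outer_knob, 1.9 to 2.7.
- outer_knob (a joint): Turn of the outer knob, rad, same zero and sense as inner_knob. Must be left as it is.
- inner_press (a joint): How far the inner knob is pushed in, m, 0 to 0.005; a spring pushes it out again with 4 N (out) to 8 N (fully in).
- warmer: Steel bottle warmer fixed on the table, 240 mm deep (x), 420 wide (y), base plate 30 high; origin under its centre, x to its back, y to its left. Left half: sloping panel 150 mm wide with the two knobs, behind it a lidded well 165 mm high; right half: the cradle, centred front to back, sloping up to the right.
- jar: Bystander: closed glass jar with steel lid, 60 mm across, 85 mm tall; origin under its centre.
- mill: Bystander: dark wooden pepper mill 150 mm tall, 56 mm across; origin under its centre.
- salt: Bystander: white salt bowl 72 mm across, 50 mm tall; origin under its centre.
- spoon: Bystander: spoon lying on the table, origin under its middle.
- spatula: Bystander: spatula lying on the table, origin under its middle.
Mind the look-alikes: they are no part of the job. Leave any blue look-alike of the bottle alone.

How it is judged:
On the way, in this order (a step that is already met when the one before it is completed fails the run):
1. the bottle is lowered into the cradle, still held by the fingers: foot within 20 mm of the seat, axis within 12 degrees of the cradle's (distance between bottle and cradle_seat below 0.02 m and angle between the z axis of bottle and the z axis of cradle_seat, either way round below 0.21 rad and contact force between the fingers and bottle above 0.5 N), for 0.1 s.
2. the inner knob's pointer lines up with the outer knob's within 9 degrees (angle between the x axis of inner_top and the x axis of outer_top, either way round below 0.16 rad and value of joint inner_knob above 1.5 rad), for 0.2 s.
At the end, for the whole second after the job is handed in: Bottle at rest in the cradle, foot within 15 mm of the seat, axis within 6 degrees; inner knob sprung out (in by under 1.5 mm), past 1.5 rad and within 9 degrees (0.16 rad) of the outer knob's pointer; outer pointer end within 5 mm of its start (all of step 2 and distance between bottle and cradle_seat below 0.015 m and angle between the z axis of bottle and the z axis of cradle_seat, either way round below 0.1 rad and linear speed of bottle below 0.02 m/s and value of joint inner_press below 0.0015 m and distance of outer_pointer from where it was at the start of the episode below 0.005 m); the robot touches nothing.
It fails at once if the outer knob is turned (its pointer end moves more than 5 mm) (distance of outer_pointer from where it was at the start of the episode above 0.005 m).
It fails at once if a bystander is moved more than 30 mm (distance of any of jar, mill, salt, spoon, spatula from where it was at the start of the episode above 0.03 m).
It also fails if it takes over 61 s, if anything falls off the work surface, if the arm or the gripper's body presses on something with over 40 N, if the wrist force passes 120 N, or if a joint passes its speed limit or range.

## Robot

A 6-joint arm with a two-finger parallel gripper is mounted at the origin on the work surface. World frame = base frame: x ahead of the robot, y to its left, z up, the work surface at z = 0. Lengths are in m, angles in rad, forces in N, time in s.
With the tool pointing down it reaches from about 0.25 to 0.8 m from the base axis. Payload 3.9 kg.
Tool frame: the origin (TCP) lies at the very end of the fingers, on their centre line; the grasp point (between the pads) lies r.hold_point_z behind it (r.hold_point_z is the distance from the TCP to the grasp point, in m); z points along the fingers, y is the direction in which the jaws open and shut (so a half turn about z gives the same grasp; the last joint's range is limited). The gripper opens to 85 mm and grips with 20 to 120 N. Pads are 22 mm wide; open, the fingers measure 114 mm over their backs; the gripper's body (76 mm by 85 mm) begins 54 mm behind the grasp point. The pads swing forward as they close: fully open they stand 13 mm farther back than shut.
Start: joints at [-1.314, 0.26, -0.138, 1.173, 0, 1.571], TCP at [0.133, -0.508, 0.231] pointing down, gripper open.
Joint ranges: [-2.78, 2.78], [-0.83, 1.72], [-1.28, 1.37], [-1.9, 2.12], [-1.57, 1.48], [-3.14, 3.14]. Speed limits (rad/s): [2.57, 2.57, 3.14, 3.14, 3.14, 3.14].

## Interface

Orientations are given as a rotation vector (axis times angle).
In Python, from rig import r, optics gives the robot as it stands.
- The arm moves only by the shell command python3 -m jog 'ROWS' [FORCE]. ROWS is JSON, a list of rows, each a list of 7 numbers: the opening, from 0 (shut) to 1 (fully open), then the shift along the world's x, y, z in cm, then the turn, a rotation vector about the world's x, y, z in rad. In form: [[hand, x, y, z, wx, wy, wz], ...]. A call has 1 to 10 rows; each row is the pose to reach, as a shift and turn from the pose commanded when the call began; what a row does not reach only later rows make up. A row lasts 1/12 s, in which the tool goes at most 41.7 mm and 7.16 degrees, less where a joint would pass 70% of its speed; a pose out of reach is approached as far as the arm can. A call with a gripper value outside its range is refused whole. The fingers move at their own pace and stop on an object; FORCE is the grip in N (left out, the last holds). Time passes only in rows, so rows that repeat a pose let the fingers close. It gives the time, the measured TCP pose, the force and the opening at its end, in the units of the state.
- r.observe(): the state, without advancing time (a new reading comes with each control period).
- optics.camera(name): name is "scene" or "top" or "wrist"; returns a dict with "image" (384x512x3 uint8, red, green, blue), "vfov" (degrees; the focal length in pixels is half the picture's height over the tangent of half this angle, whatever the lens; pixels are square), "cx", "cy" (the principal point, pixels), "k1" (the pictures are not rectified: a ray, as slopes to the right and down, at radius r is drawn at 1 + k1 r^2 times it, then the intrinsics apply), "view" (4x4, takes a point from world to camera coordinates). Camera axes: x right, y up, looking along -z (the intrinsics and any distortion apply to the point x, -y, -z); pixel columns grow to the right and rows downward; lengths in m; the calibration is good to about 2 mm. A picture is of the moment at which its call begins. There is no depth.
- r.sign_off(): hands the job in, once; it reports no verdict.
The state is a dict: "t": time; "joints": joint angles; "qvel": joint speeds; "joint_torque": joint torques, N m; "ee_pos": TCP position; "ee_rot": TCP orientation; "ft_force": force on the tool from outside, world axes, zero at the start; "moment": the same for the moment, N m; "width": finger opening in m.
Only numpy, scipy, OpenCV 4.12 (cv2) and the standard library are available. Lean on these libraries where they do the work, as an engineer would, in place of code of your own. Each camera call takes 0.05 s, during which the arm holds its last target.

## Working session

There is one attempt and no reset: what is moved stays moved. The work goes in short steps, Python scripts to look and compute and a shell command to move; the robot and the scene stay as the last step left them, time stands still between calls to the robot, and variables do not carry over. Pictures are saved under pics/ and viewed, and the job is handed in when it is done.

```bash
ls; mkdir -p pics; python3 - <<'E'
from rig import r, optics
import cv2
for n in ["scene","top","wrist"]:
    c=optics.camera(n)
    cv2.imwrite(f"pics/a_{n}.png",c["image"][:,:,::-1])
    print(n,c["vfov"],c["cx"],c["cy"],c["k1"],c["view"].round(3).tolist() if hasattr(c["view"],'round') else c["view"])
print(r.observe(), r.hold_point_z)
E
```

```text
pics
scene 52.29194699333149 245.52419382276184 190.9714540330352 -0.10792619731790377 [[-0.675, 0.737, -0.021, 0.326], [-0.481, -0.419, 0.77, 0.168], [0.559, 0.53, 0.638, -1.645], [0.0, 0.0, 0.0, 1.0]]
top 51.91898044677608 249.9691823946177 188.58535140380553 -0.13202672572577936 [[0.009, -1.0, 0.006, 0.007], [0.997, 0.01, 0.074, -0.497], [-0.074, 0.005, 0.997, -1.121], [0.0, 0.0, 0.0, 1.0]]
wrist 61.830098575521546 254.23824030425638 189.9491393113365 -0.03339305871804441 [[0.254, -0.967, -0.001, -0.525], [0.921, 0.243, -0.306, 0.041], [0.296, 0.076, 0.952, -0.38], [0.0, 0.0, 0.0, 1.0]]
{'t': 0.15, 'joints': array([-1.31401088e+00,  2.60566001e-01, -1.39101582e-01,  1.17269765e+00,
        5.92382723e-06,  1.57083883e+00]), 'qvel': array([-0.00107688, -0.00259432,  0.00392865,  0.00053855,  0.00054415,
       -0.00148889]), 'joint_torque': array([ 5.14929998e-04, -4.06006086e+01,  2.54166842e+01,  1.26952777e-02,
       -8.23100640e-05,  2.79720993e-06]), 'ee_pos': array([ 0.13320103, -0.50726573,  0.23062796]), 'ee_rot': array([-3.11419871e+00, -4.01984827e-01,  3.06217535e-04]), 'ft_force': array([-0.54548101, -0.21438628,  0.41228371]), 'moment': array([-0.00384632, -0.03275531,  0.00104632]), 'width': 0.08531319016536539} 0.0187
```

View pics/a_scene.png

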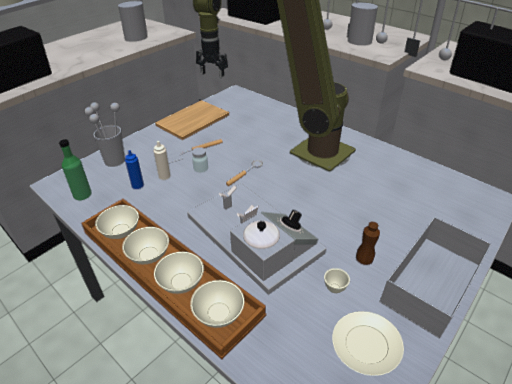

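View pics/a_top.png

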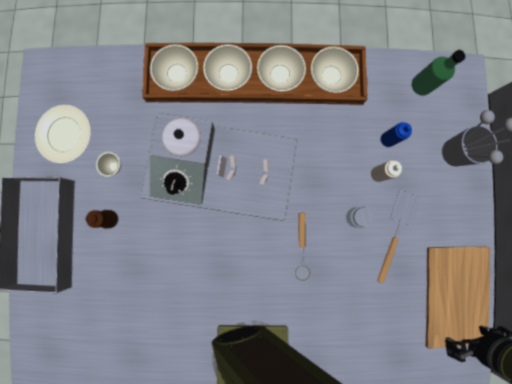

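View pics/a_wrist.png

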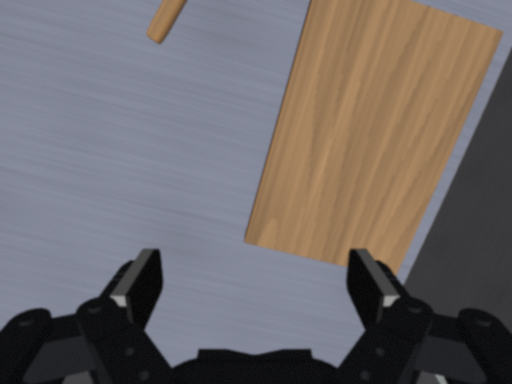

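```bash
cat > h.py <<'E'
import numpy as np, cv2, json
from scipy.spatial.transform import Rotation as R
from rig import r, optics
def cam(n): return optics.camera(n)
def K(c):
    f=c["image"].shape[0]/2/np.tan(np.radians(c["vfov"])/2)
    return f
def proj(c,P):
    P=np.atleast_2d(P); V=np.array(c["view"]); q=P@V[:3,:3].T+V[:3,3]
    x=q[:,0]/-q[:,2]; y=-q[:,1]/-q[:,2]; s=1+c["k1"]*(x*x+y*y); f=K(c)
    return np.c_[c["cx"]+f*s*x, c["cy"]+f*s*y]
def ray(c,u,v):
    f=K(c); xd=(u-c["cx"])/f; yd=(v-c["cy"])/f; x,y=xd,yd
    for _ in range(20):
        s=1+c["k1"]*(x*x+y*y); x,y=xd/s,yd/s
    V=np.array(c["view"]); d=V[:3,:3].T@np.array([x,-y,-1]); o=-V[:3,:3].T@V[:3,3]
    return o,d/np.linalg.norm(d)
def onz(c,u,v,z):
    o,d=ray(c,u,v); return o+d*(z-o[2])/d[2]
def tri(rays):
    A=0;b=0
    for o,d in rays:
        M=np.eye(3)-np.outer(d,d); A=A+M; b=b+M@o
    p=np.linalg.solve(A,b); return p,[np.linalg.norm((np.eye(3)-np.outer(d,d))@(p-o)) for o,d in rays]
def crop(c,name,u0,u1,v0,v1,k=6,pts=None):
    im=cv2.resize(c["image"][v0:v1,u0:u1,::-1],None,fx=k,fy=k,interpolation=cv2.INTER_CUBIC)
    for p in ([] if pts is None else pts):
        cv2.drawMarker(im,(int((p[0]-u0+.5)*k),int((p[1]-v0+.5)*k)),(0,0,255),0,10,1)
    cv2.imwrite(f"pics/{name}.png",im)
E
python3 - <<'E'
from h import *
c=cam("top")
crop(c,"b_top",135,305,105,225,4)
crop(c,"b_bot",330,430,110,210,6)
c=cam("scene")
crop(c,"b_scene",180,330,170,290,5)
crop(c,"b_sbot",110,230,130,200,6)
E
```

```text
(no output)
```

View pics/b_top.png

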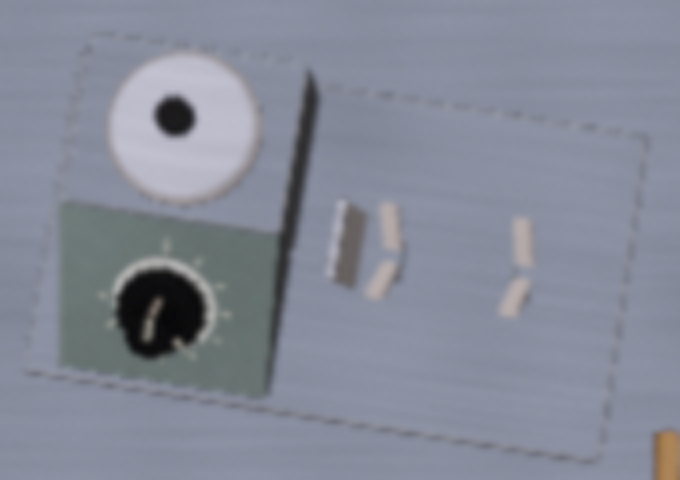

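View pics/b_bot.png

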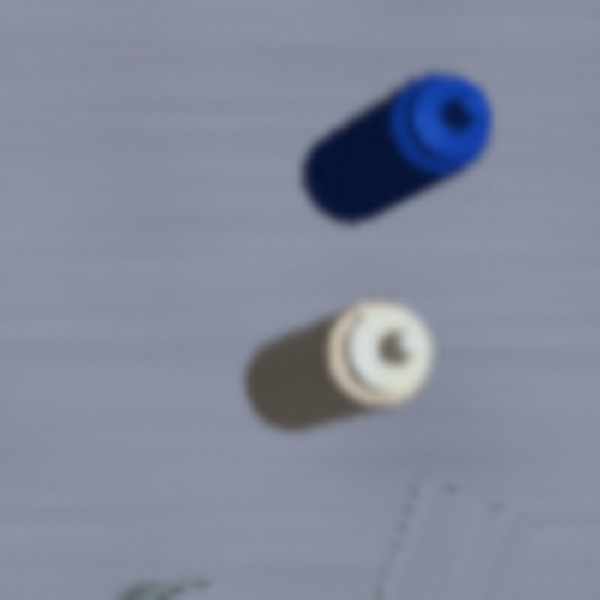

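View pics/b_scene.png

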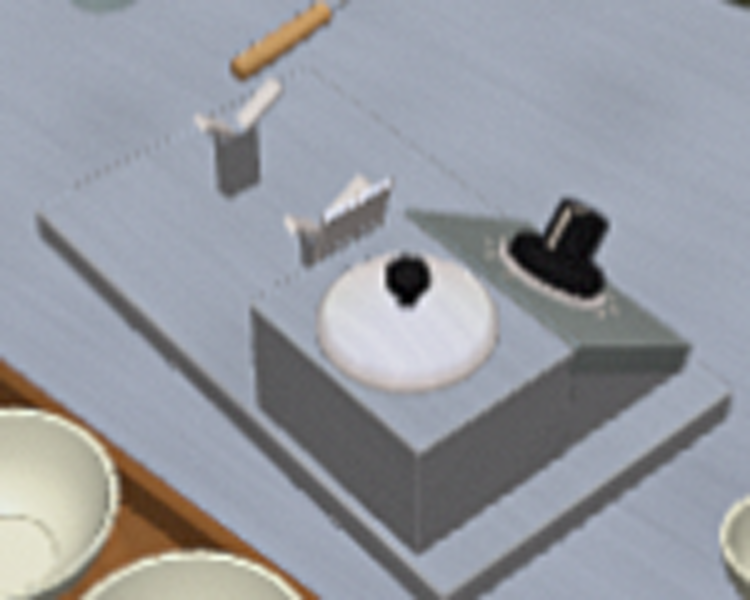

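View pics/b_sbot.png

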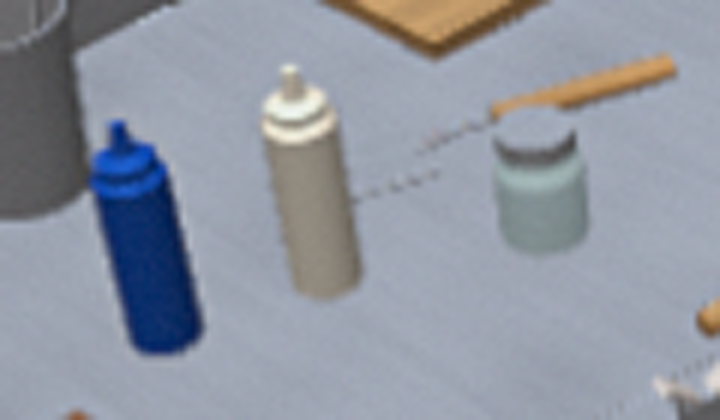

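```bash
python3 - <<'E'
from h import *
print([a for a in dir(r) if a[0]!='_'],[a for a in dir(optics) if a[0]!='_'])
T=cam("top"); S=cam("scene")
# plate corners in top, z=.03 (back-left, back-right, front-right, front-left)
P=[]
for u,v in [(90,35),(648,138),(600,460),(25,372)]:
    p=onz(T,u/4+135-.5,v/4+105-.5,.03); P.append(p); print(p.round(4))
P=np.array(P)
print(P.mean(0), np.linalg.norm(P[0]-P[1]),np.linalg.norm(P[1]-P[2]),np.linalg.norm(P[2]-P[3]),np.linalg.norm(P[3]-P[0]))
# bottle masks
im=T["image"].astype(int); m=((im.min(2)>150)&(im[...,0]>=im[...,2])).astype(np.uint8); m[:,:330]=0;m[:100]=0;m[220:]=0;m[:,430:]=0
ys,xs=np.nonzero(m); print("top bright",xs.mean(),ys.mean(),xs.min(),xs.max(),ys.min(),ys.max())
im=S["image"].astype(int); m=((im[...,0]-im[...,2]>5)).astype(np.uint8)
n,l,st,ce=cv2.connectedComponentsWithStats(m)
for i in range(1,n):
    if st[i,4]>30 and 140<ce[i,0]<190 and 130<ce[i,1]<200: 
        print(st[i],ce[i])
        for v in range(st[i,1],st[i,1]+st[i,3],3):
            x=np.nonzero(l[v]==i)[0]; print(v,x.min(),x.max())
E
```

```text
['MotionError', 'hold_point_z', 'observe', 'sign_off'] ['camera']
[0.7149 0.2867 0.03  ]
[ 0.6414 -0.1217  0.03  ]
[ 0.4085 -0.0873  0.03  ]
[0.4671 0.3262 0.03  ]
[0.55797954 0.10099414 0.03      ] 0.4149197687056155 0.23540948294117675 0.4176003939738817 0.2508692917799413
top bright 392.76875 168.20625 385 400 160 176
[154 141  16  39 388] [161.43556701 161.24742268]
141 157 158
144 157 161
147 154 164
150 154 165
153 154 165
156 155 166
159 156 166
162 156 167
165 157 167
168 157 168
171 158 168
174 159 169
177 159 168
```

```bash
python3 - <<'E'
from h import *
T=cam("top"); S=cam("scene")
crop(S,"c_s",180,340,190,300,5)
# bottle: triangulate using scene silhouettes & top rim
fit=lambda: 0
tops=[]
for u,v in [(37,215),(308,68),(730,395)]:
    p=onz(S,u/5+180-.4,v/5+170-.4,.03); print("scene corner",p.round(4))
# bottle top: rim center at z=.125 bright disc incl. 48mm ring
print("bottle from top z=.125", onz(T,(381/6)+330-.4,(353/6)+110-.4,.125))
print(" cap z=.138", onz(T,392/6+330-.4,350/6+110-.4,.138))
print(" foot centre from shade circle z=0", onz(T,296/6+330-.4,383/6+110-.4,0))
# scene: axis pixel mid rows at foot and shoulder
print("scene nozzle tip z .162", onz(S,157.7,141,.162)); 
print("scene shoulder centre z.125", onz(S,159.7,150.5,.125))
print("scene foot z0", onz(S,164,177,0))
E
```

```text
scene corner [ 0.6501 -0.116   0.03  ]
scene corner [ 0.412  -0.0862  0.03  ]
scene corner [0.4776 0.327  0.03  ]
bottle from top z=.125 [ 0.54673431 -0.37110718  0.125     ]
 cap z=.138 [ 0.54644662 -0.37128403  0.138     ]
 foot centre from shade circle z=0 [ 0.54734328 -0.37396196  0.        ]
scene nozzle tip z .162 [ 0.55004439 -0.37382471  0.162     ]
scene shoulder centre z.125 [ 0.55368757 -0.36644117  0.125     ]
scene foot z0 [ 0.55535695 -0.36879781  0.        ]
```

View pics/c_s.png

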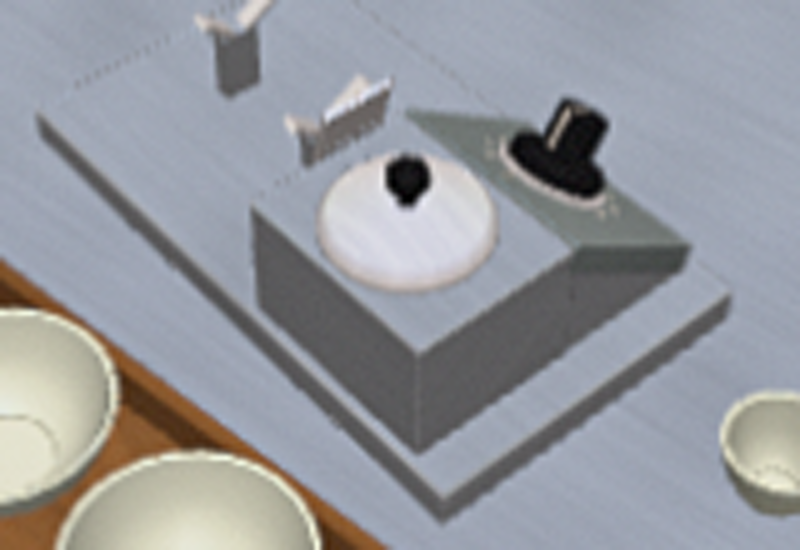

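```bash
python3 - <<'E'
from h import *
T=cam("top"); S=cam("scene")
W=np.array([[.12,.21],[.12,-.21],[-.12,-.21],[-.12,.21]])
obs=[];mod=[]
for i,(u,v) in enumerate([(90,35),(648,138),(600,460),(25,372)]):
    obs.append(onz(T,u/4+135-.4,v/4+105-.4,.03)[:2]);mod.append(W[i])
for i,(u,v) in zip([1,2,3,0],[(37,215),(308,68),(730,395),(442,600)]):
    obs.append(onz(S,u/5+180-.4,v/5+170-.4,.03)[:2]);mod.append(W[i])
obs=np.array(obs);mod=np.array(mod)
a=obs-obs.mean(0); b=mod-mod.mean(0)
yaw=np.arctan2((b[:,0]*a[:,1]-b[:,1]*a[:,0]).sum(),(a*b).sum())
c,s=np.cos(yaw),np.sin(yaw); Rz=np.array([[c,-s],[s,c]])
t=obs.mean(0)-Rz@mod.mean(0)
print("yaw",yaw,"t",t); print(((mod@Rz.T+t)-obs).round(4)*1000)
def toW(p): return Rz.T@(np.asarray(p)[:2]-t)
f=lambda u,v,z: toW(onz(T,u/4+135-.4,v/4+105-.4,z)).round(4)
print("rest1", f(390,203,.0854),f(375,300,.0854),"ctr",f(398,250,.075))
print("rest2", f(522,216,.110),f(508,320,.110))
g=lambda u,v,z: toW(onz(S,u/5+180-.4,v/5+190-.4,z)).round(4)
print("scene rest1 back tip", g(290,117,.0854),"rest2 back tip",g(200,20,.11),"rest2 front",g(275,-8,.11))
print("plate top scene", g(325,115,.083),g(390,80,.083), "top",f(345,200,.083),f(330,280,.083))
# knob lid
print("well corners z.165", f(310,70,.165), g(418,352,.165), g(252,205,.165), g(572,248,.165))
# knob top by tri
np.savez("w.npz",Rz=Rz,t=t,yaw=yaw)
E
```

```text
yaw -0.1525888745485331 t [0.55998958 0.102473  ]
[[-4.1  5.4]
 [ 5.6 -1.4]
 [ 1.2  0.7]
 [ 6.5  2.4]
 [-3.4 -7.3]
 [-2.6 -0.7]
 [-4.3  1.3]
 [ 1.1 -0.4]]
rest1 [ 0.0285 -0.0366] [-0.039  -0.0375] ctr [-0.0014 -0.0467]
rest2 [ 0.0304 -0.1267] [-0.0401 -0.1285]
scene rest1 back tip [ 0.0269 -0.0418] rest2 back tip [ 0.0305 -0.1313] rest2 front [-0.0244 -0.1226]
plate top scene [ 0.0072 -0.031 ] [-0.0457 -0.0299] top [ 0.0259 -0.0056] [-0.0302 -0.0047]
well corners z.165 [0.0931 0.0231] [0.1352 0.2069] [0.1368 0.0701] [0.0258 0.2051]
```

```bash
cat >> h.py <<'E'
w=np.load("w.npz") if __import__("os").path.exists("w.npz") else None
def W2w(p):
    p=np.asarray(p,float); return np.r_[w["Rz"]@p[:2]+w["t"],p[2]]
def Tcam():
    "camera in tool frame, from current state"
    s=r.observe(); c=cam("wrist"); V=np.array(c["view"]); Rt=R.from_rotvec(s["ee_rot"]).as_matrix()
    return Rt.T@(-V[:3,:3].T@V[:3,3]-s["ee_pos"]), Rt.T@V[:3,:3].T
E
python3 - <<'E'
from h import *
p,M=Tcam(); print(p.round(4),M.round(3).tolist())
c=cam("wrist"); Rt=R.from_rotvec(r.observe()["ee_rot"]).as_matrix()
for tcp in [(.4,.05,.33),(.4,.05,.38),(.38,.08,.38)]:
    V=np.eye(4); Rc=Rt@M; V[:3,:3]=Rc.T; V[:3,3]=-Rc.T@(np.array(tcp)+Rt@p)
    d=dict(c); d["view"]=V
    print(tcp, [proj(d,W2w(q)).round().tolist()[0] for q in [(0,-.017,.085),(0,-.128,.11),(.12,-.21,.03),(-.06,.12,.12)]])
E
```

```text
[ 0.0777  0.0004 -0.1432] [[0.0, 0.952, 0.306], [1.0, -0.0, -0.0], [-0.0, 0.306, -0.952]]
(0.4, 0.05, 0.33) [[259.0, 7.0], [356.0, 49.0], [440.0, -10.0], [108.0, 1.0]]
(0.4, 0.05, 0.38) [[258.0, 17.0], [343.0, 54.0], [420.0, 1.0], [127.0, 12.0]]
(0.38, 0.08, 0.38) [[286.0, 7.0], [372.0, 43.0], [446.0, -8.0], [156.0, 0.0]]
```

```bash
python3 - <<'E'
from h import *
p,M=Tcam()
c=cam("wrist"); Rt=R.from_rotvec(r.observe()["ee_rot"]).as_matrix()
for tcp in [(.5,.05,.33),(.52,.04,.33),(.52,.04,.36),(.52,.08,.30)]:
    V=np.eye(4); Rc=Rt@M; V[:3,:3]=Rc.T; V[:3,3]=-Rc.T@(np.array(tcp)+Rt@p)
    d=dict(c); d["view"]=V
    print(tcp, [proj(d,W2w(q)).round().tolist()[0] for q in [(0,-.017,.085),(0,-.128,.11),(.12,-.21,.03),(-.06,.12,.12)]])
E
```

```text
(0.5, 0.05, 0.33) [[237.0, 99.0], [326.0, 140.0], [410.0, 72.0], [96.0, 101.0]]
(0.52, 0.04, 0.33) [[224.0, 114.0], [312.0, 155.0], [397.0, 86.0], [85.0, 118.0]]
(0.52, 0.04, 0.36) [[227.0, 112.0], [308.0, 150.0], [388.0, 86.0], [97.0, 115.0]]
(0.52, 0.08, 0.3) [[257.0, 125.0], [352.0, 170.0], [437.0, 94.0], [109.0, 130.0]]
```

```bash
python3 -m jog '[[1,2,4,3,0,0,0],[1,4,8,5,0,0,0],[1,6,11,6,0,0,0],[1,8.5,14,7,0,0,0],[1,11,17,8,0,0,0],[1,13.5,20,9,0,0,0],[1,16,23.5,10,0,0,0],[1,18,27,10,0,0,0],[1,20,30,10,0,0,0],[1,22,33,10,0,0,0]]'
python3 -m jog '[[1,2,3,0,0,0,0],[1,4,6,0,0,0,0],[1,6,9,0,0,0,0],[1,8.5,12,0,0,0,0],[1,11,15.5,0,0,0,0],[1,13,18.5,0,0,0,0],[1,15,21,0,0,0,0],[1,16.5,23.5,0,0,0,0],[1,16.5,23.5,0,0,0,0],[1,16.5,23.5,0,0,0,0]]'
python3 - <<'E'
from h import *
c=cam("wrist"); cv2.imwrite("pics/d_w.png",c["image"][:,:,::-1]); np.savez("d.npz",**c)
print(r.observe()["t"],r.observe()["joints"])
crop(c,"d_knob",60,180,60,170,6); crop(c,"d_crad",200,350,60,190,5)
E
```

```text
t: 1.58
ee_pos: [0.3541, -0.1762, 0.3321]
ee_rot: [3.115, 0.401, 0.003]
ft_force: [1.1, -1.3, -0.6]
width: 0.0851
t: 2.42
ee_pos: [0.5187, 0.0583, 0.3307]
ee_rot: [3.115, 0.406, -0.002]
ft_force: [-0.1, 0.5, -0.1]
width: 0.0855
2.4667 [ 1.10459670e-01  2.33224942e-01  8.31453436e-02  1.42185968e+00
 -4.24135720e-04  2.99410572e+00]
```

View pics/d_w.png

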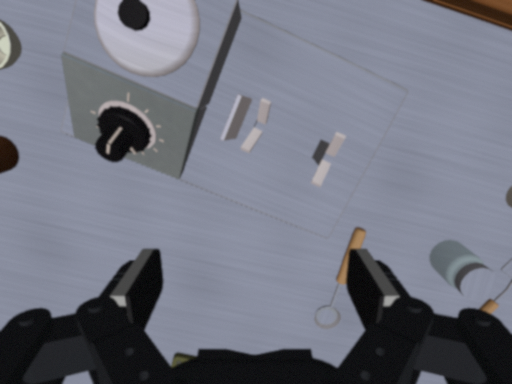

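View pics/d_knob.png

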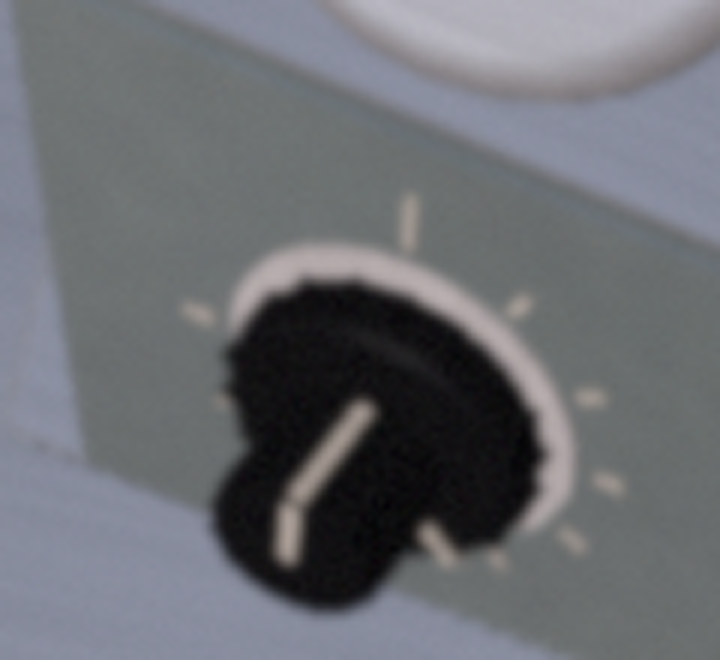

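View pics/d_crad.png

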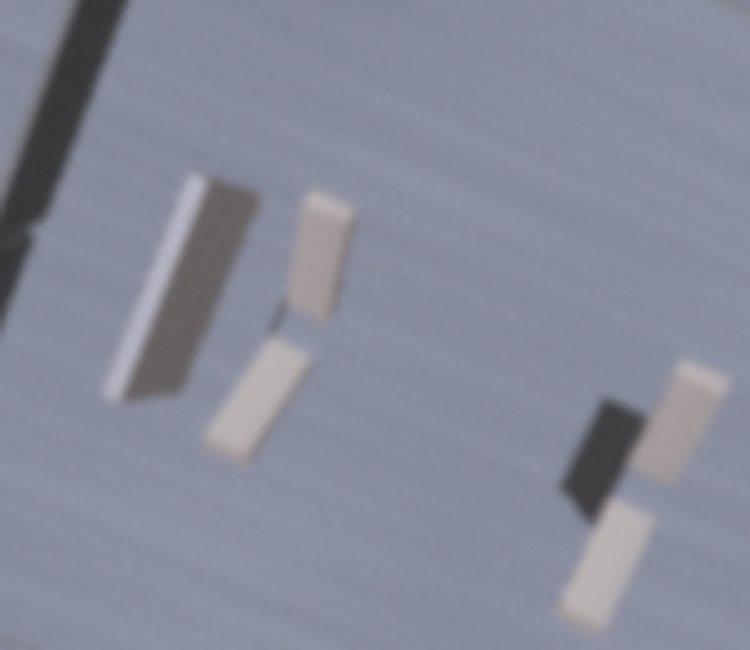

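```bash
python3 - <<'E'
from h import *
T=cam("top"); S=cam("scene"); D=dict(np.load("d.npz")); D={k:(v if v.ndim else float(v)) for k,v in D.items()}
d=lambda u,v,z: onz(D,u/5+200-.4,v/5+60-.4,z)
b1,f1,b2,f2=d(330,200,.085),d(230,455,.085),d(705,370,.110),d(580,622,.110)
for q in(b1,f1,b2,f2): print(q.round(4))
m1=(b1+f1)/2;m2=(b2+f2)/2; print("m",m1,m2,np.linalg.norm(b1-f1),np.linalg.norm(b2-f2),np.linalg.norm((m2-m1)[:2]))
ax=(m2-m1)[:2]; print("yaw from axis", np.arctan2(ax[1],ax[0])+np.pi/2, "from widths", [np.arctan2((b-f)[1],(b-f)[0]) for b,f in((b1,f1),(b2,f2))])
pl=[d(197,178,.083),d(113,398,.083)];print("endplate top",pl, np.arctan2(*(pl[0]-pl[1])[[1,0]]), np.linalg.norm(pl[0]-pl[1]))
# plate corners in wrist: back-right (407,91), front-right (331,236), well corner (240,3)
br,fr,fl=onz(D,407,91,.03),onz(D,331,236,.03),onz(D,181,178,.03)
print(br,fr,np.arctan2(*(br-fr)[[1,0]]),np.linalg.norm(br-fr), "front edge yaw",np.arctan2(*(fl-fr)[[1,0]])-np.pi/2)
kd=lambda u,v: ray(D,u/6+60-.42,v/6+60-.42)
kt=lambda u,v: ray(T,u/4+135-.38,v/4+105-.38)
ks=lambda u,v: ray(S,u/5+180-.4,v/5+190-.4)
print("pointer rim pt", tri([kd(292,500),kt(157,300)]))
print("top centre guess", tri([kd(300,552),kt(150,337)]))
print("outer ptr end", tri([kd(455,562),kt(192,355)]))
print("pointer side bottom", tri([kd(368,405),ks(550,148)]))
crop(T,"e_knob",155,195,160,205,14)
E
```

```text
[0.5839 0.0612 0.085 ]
[0.5194 0.0688 0.085 ]
[ 0.5708 -0.0296  0.11  ]
[ 0.5067 -0.0208  0.11  ]
m [0.55164026 0.06502222 0.085     ] [ 0.53875156 -0.02524171  0.11      ] 0.06499979856192933 0.06461217298053663 0.09117946227633944
yaw from axis -0.14183032647336136 from widths [np.float64(-0.11650177677121865), np.float64(-0.13662417328798376)]
endplate top [array([0.58066992, 0.09263106, 0.083     ]), array([0.5252818 , 0.09984948, 0.083     ])] -0.12959388658911955 0.05585650460474118
[ 0.64267015 -0.12062379  0.03      ] [ 0.41463255 -0.09149551  0.03      ] -0.12704658057030385 0.22989042296725662 front edge yaw -0.13199062215403212
pointer rim pt (array([0.50672566, 0.20554287, 0.15867024]), [np.float64(0.001219458288940124), np.float64(0.0012194582889401635)])
top centre guess (array([0.48623886, 0.21758628, 0.12017443]), [np.float64(0.0004441342077763507), np.float64(0.0004441342077763209)])
outer ptr end (array([0.47843157, 0.19930765, 0.07768257]), [np.float64(0.0026170481178202846), np.float64(0.002617048117820276)])
pointer side bottom (array([0.51451963, 0.21220494, 0.10901926]), [np.float64(0.0005490658904636747), np.float64(0.0005490658904635186)])
```

View pics/e_knob.png

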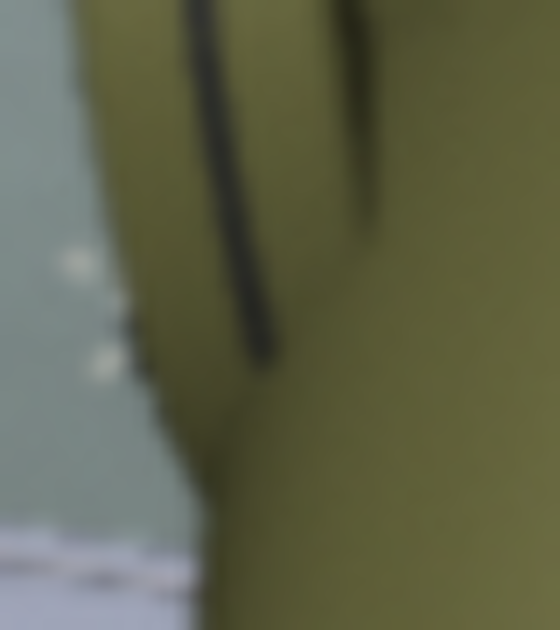

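```bash
python3 - <<'E'
from h import *
S=cam("scene"); D=dict(np.load("d.npz")); D={k:(v if v.ndim else float(v)) for k,v in D.items()}
print("jar",onz(S,110+537/6,130+125/6,.085),onz(D,470,285,.085))
T=cam("top");crop(T,"e_j",330,430,150,290,4); 
print("spat", [onz(T,*p,0) for p in [(397,190),(409,192),(399,222),(383,280)]])
E
```

```text
jar [ 0.42009629 -0.2978457   0.085     ] [ 0.41398595 -0.29141826  0.085     ]
spat [array([ 0.4981201, -0.4291818,  0.       ]), array([ 0.49243293, -0.46679492,  0.        ]), array([ 0.40238345, -0.43403778,  0.        ]), array([ 0.23065628, -0.38436818,  0.        ])]
```

View pics/e_j.png

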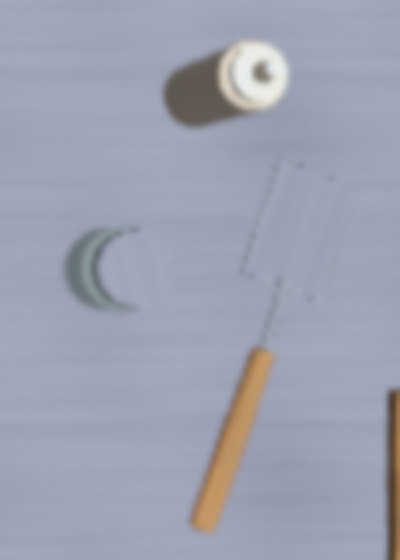

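```bash
cat >> h.py <<'E'
def frame(z,y):
    z=np.array(z,float);z/=np.linalg.norm(z);y=np.array(y,float);y-=z*(y@z);y/=np.linalg.norm(y)
    return np.c_[np.cross(y,z),y,z]
def to(pos,Rm,steps=(1,)):
    "print shift cm, turn from measured pose"
    s=r.observe(); R0=R.from_rotvec(s["ee_rot"]).as_matrix()
    rv=R.from_matrix(Rm@R0.T).as_rotvec(); dp=(np.array(pos)-s["ee_pos"])*100
    print("shift",dp.round(2),"turn",rv.round(3),"deg",np.degrees(np.linalg.norm(rv)).round(1),"rows",max(np.linalg.norm(dp)/4.17,np.degrees(np.linalg.norm(rv))/7.16).round(1),"t",s["t"],"j",s["joints"].round(2),"F",s["ft_force"].round(1),"w",s["width"].round(4))
def grasp(B=(.550,-.370),h=.070,az=-60,pitch=35,back=0):
    a,p=np.radians([az,pitch]); z=np.array([np.cos(p)*np.cos(a),np.cos(p)*np.sin(a),-np.sin(p)])
    y=np.array([-np.sin(a),np.cos(a),0])
    return np.r_[B,h]+(.0187-back)*z, frame(z,y)
E
python3 -m jog '[[1,0,-2,0,0,0,0.12],[1,0,-4,0,0,0,0.24],[1,0,-6,0,0,0,0.36],[1,-0.5,-9,0,0,0,0.48],[1,-0.5,-12,0,0,0,0.6],[1,-1,-15,0,0,0,0.72],[1,-1,-18,0,0,0,0.84],[1,-1,-21,0,0,0,0.96],[1,-1,-24,0,0,0,1.08],[1,-1,-26,0,0,0,1.2]]'
python3 -c "
from h import *
p,M=grasp(back=.15); print(p,M.round(3)); to(p,M)
print(frame([0,0,-1],-M[:,1]*-1))"
```

```text
t: 3.5
ee_pos: [0.5071, -0.2062, 0.3317]
ee_rot: [2.341, 2.093, -0.001]
ft_force: [0.8, 0.1, 0.0]
width: 0.0852
[ 0.49622267 -0.27685493  0.14531059] [[-0.287  0.866  0.41 ]
 [ 0.497  0.5   -0.709]
 [-0.819  0.    -0.574]]Traceback (most recent call last):
  File "<string>", line 3, in <module>
    p,M=grasp(back=.15); print(p,M.round(3)); to(p,M)
                                              ~~^^^^^
  File "h.py", line 44, in to
    print("shift",dp.round(2),"turn",rv.round(3),"deg",np.degrees(np.linalg.norm(rv)).round(1),"rows",max(np.linalg.norm(dp)/4.17,np.degrees(np.linalg.norm(rv))/7.16).round(1),"t",s["t"],"j",s["joints"].round(2),"F",s["ft_force"].round(1),"w",s["width"].round(4))
                                                                                                                                                                                                                                                   ^^^^^^^^^^^^^^^^
AttributeError: 'float' object has no attribute 'round'
```

```bash
sed -i 's/s\["width"\].round(4)/round(s["width"],4)/' h.py
python3 -c "
from h import *
p,M=grasp(back=.15); to(p,M)"
```

```text
shift [ -1.09  -7.06 -18.64] turn [-0.954 -0.199  0.585] deg 65.1 rows 9.1 t 3.5 j [-0.39  0.28  0.15  1.44 -0.    1.3 ] F [0.8 0.1 0. ] w 0.0852
```

```bash
python3 -m jog '[[0.8,-0.1,-0.7,-1,-0.1,-0.02,0.06],[0.8,-0.2,-1.4,-2,-0.2,-0.04,0.12],[0.8,-0.3,-2.1,-4,-0.3,-0.06,0.18],[0.8,-0.4,-2.8,-6,-0.4,-0.08,0.24],[0.8,-0.5,-3.5,-8,-0.5,-0.1,0.3],[0.8,-0.6,-4.2,-10,-0.6,-0.12,0.36],[0.8,-0.8,-5,-12,-0.7,-0.14,0.42],[0.8,-0.9,-5.7,-14.5,-0.8,-0.16,0.48],[0.8,-1,-6.4,-17,-0.88,-0.18,0.54],[0.8,-1.1,-7,-18.6,-0.954,-0.199,0.585]]' 50
python3 - <<'E'
from h import *
p,M=grasp(back=.15); to(p,M)
c=cam("wrist"); cv2.imwrite("pics/f_w.png",c["image"][:,:,::-1])
print(proj(c,[(.55,-.37,0),(.55,-.37,.07),(.55,-.37,.162)]))
c=cam("scene"); crop(c,"f_s",90,250,90,210,5)
E
```

```text
t: 4.33
ee_pos: [0.5, -0.2687, 0.157]
ee_rot: [1.231, 1.974, -0.544]
ft_force: [0.7, 0.1, -1.5]
width: 0.0684
shift [-0.38 -0.82 -1.17] turn [-0.086 -0.017  0.054] deg 5.9 rows 0.8 t 4.3333 j [-0.13  0.16 -0.94 -0.14 -0.67  0.76] F [ 0.7  0.1 -1.5] w 0.0684
[[249.4461002  117.73356383]
 [250.99434764 181.26314066]
 [253.51493544 283.99707739]]
```

View pics/f_w.png

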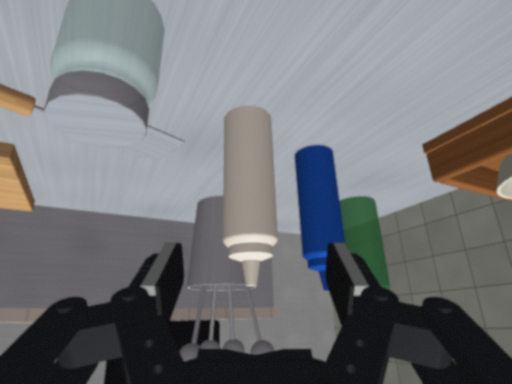

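View pics/f_s.png

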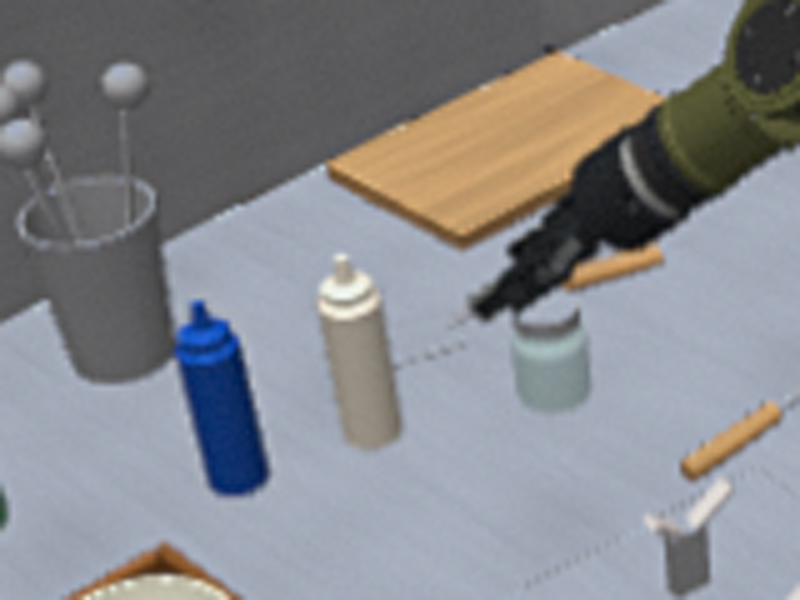

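```bash
python3 -m jog '[[0.8,0,0,0,0,0,0],[0.8,0,0,0,0,0,0]]'; python3 - <<'E'
from h import *
p,M=grasp(B=(.549,-.3705),back=.0); to(p,M)
E
```

```text
t: 4.6
ee_pos: [0.5034, -0.269, 0.1592]
ee_rot: [1.236, 1.972, -0.542]
ft_force: [0.6, -0.8, 0.7]
width: 0.0681
shift [  5.33 -11.47 -10.  ] turn [-0.089 -0.015  0.057] deg 6.1 rows 3.9 t 4.6 j [-0.13  0.16 -0.93 -0.13 -0.67  0.77] F [ 0.6 -0.8  0.7] w 0.0681
```

```bash
python3 -m jog '[[0.8,0,-1,-1.4,-0.09,-0.015,0.057],[0.8,0.2,-2.2,-2.4,-0.09,-0.015,0.057],[0.8,1,-3.6,-3.5,-0.09,-0.015,0.057],[0.8,2,-5.3,-5,-0.09,-0.015,0.057],[0.8,3,-7.2,-6.5,-0.09,-0.015,0.057],[0.8,4,-9.1,-8,-0.09,-0.015,0.057],[0.8,4.8,-10.5,-9.2,-0.09,-0.015,0.057],[0.8,5.3,-11.4,-10,-0.09,-0.015,0.057],[0.8,5.3,-11.4,-10,-0.09,-0.015,0.057]]'; python3 - <<'E'
from h import *
p,M=grasp(B=(.549,-.3705),back=.0); to(p,M)
c=cam("wrist"); cv2.imwrite("pics/g_w.png",c["image"][:,:,::-1])
E
```

```text
t: 5.35
ee_pos: [0.5586, -0.3855, 0.0583]
ee_rot: [1.122, 1.94, -0.585]
ft_force: [-0.1, -0.8, 1.6]
width: 0.0682
shift [-0.19  0.17  0.1 ] turn [0.002 0.002 0.001] deg 0.2 rows 0.1 t 5.35 j [-0.35  0.54 -0.99 -0.8  -0.55  0.45] F [-0.1 -0.8  1.6] w 0.0682
```

View pics/g_w.png

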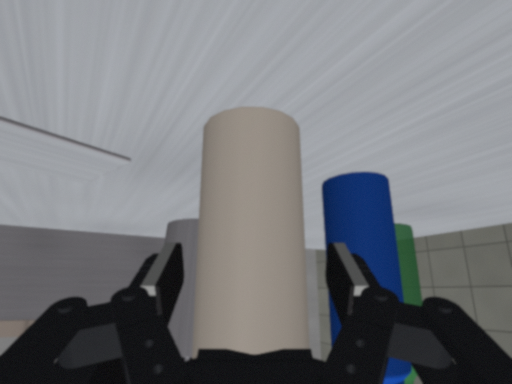

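```bash
python3 -m jog '[[0,0,0,0,0,0,0],[0,0,0,0,0,0,0],[0,0,0,0,0,0,0],[0,0,0,0,0,0,0],[0,0,0,0,0,0,0],[0,0,0,0,0,0,0],[0,0,0,0.5,0,0,0],[0,0,0,2,0,0,0],[0,0,0,4,0,0,0],[0,0,0,6,0,0,0]]' 50; python3 - <<'E'
from h import *
p,M=grasp(B=(.549,-.3705),back=.0); to(p,M)
c=cam("wrist"); cv2.imwrite("pics/h_w.png",c["image"][:,:,::-1])
c=cam("scene"); crop(c,"h_s",90,250,90,210,5)
E
```

```text
t: 6.23
ee_pos: [0.5528, -0.3808, 0.1147]
ee_rot: [1.119, 1.954, -0.586]
ft_force: [-0.1, -0.1, -3.1]
width: 0.0464
shift [ 0.38 -0.3  -5.54] turn [-0.003 -0.009 -0.003] deg 0.6 rows 1.3 t 6.2333 j [-0.35  0.39 -0.95 -0.59 -0.55  0.44] F [-0.1 -0.1 -3.1] w 0.0464
```

View pics/h_w.png

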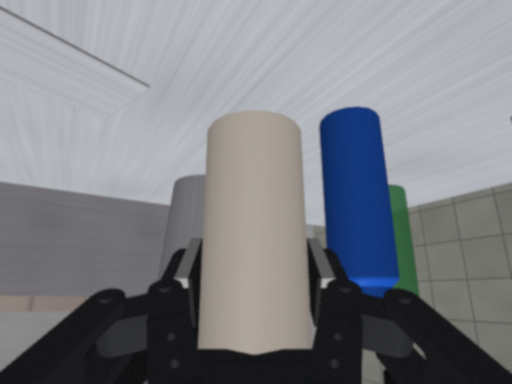

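View pics/h_s.png

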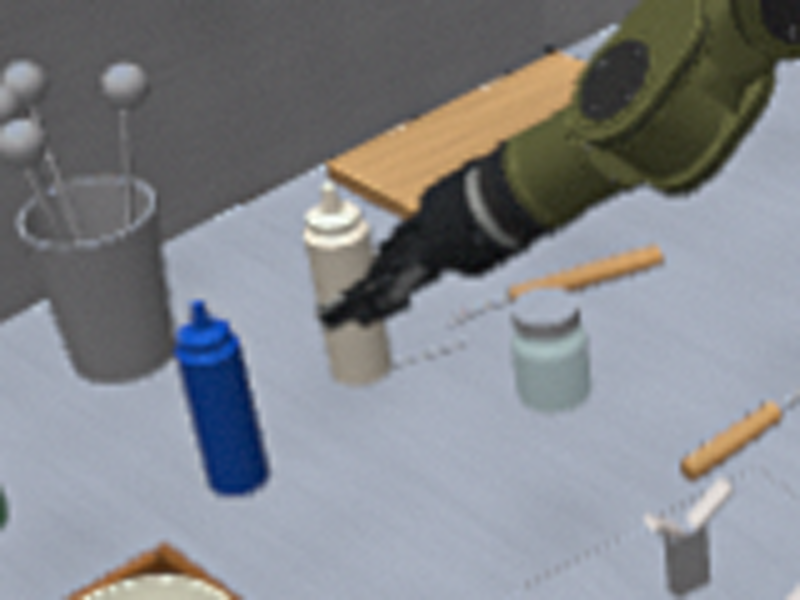

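```bash
cat >> h.py <<'E'
YAW=-.132; SEAT=np.array([.554,.0858,.085])
RIGHT=np.array([np.sin(YAW),-np.cos(YAW),0]); c15,s15=np.cos(np.pi/12),np.sin(np.pi/12)
A=RIGHT*c15+np.array([0,0,s15]); Dn=RIGHT*s15-np.array([0,0,c15])
_,M0=grasp(); Q=M0.T@(np.array([.549,-.3705,0])-np.array([.5586,-.3855,.0583])); Q[1]=0
def place(up=0,along=0,foot=None):
    p=np.radians(35); z=np.cos(p)*Dn-np.sin(p)*A
    y=np.cross(Dn,A)  # check sign vs grasp: y0 = (-sin az, cos az,0), h x up
    h=np.array([np.cos(np.radians(-60)),np.sin(np.radians(-60)),0]); y0=M0[:,1]
    sgn=np.sign(np.cross(h,[0,0,1])@y0); M=frame(z,y*sgn)
    f=(SEAT+along*A-up*Dn) if foot is None else foot
    return f-M@Q, M
def bottle():
    s=r.observe(); Rt=R.from_rotvec(s["ee_rot"]).as_matrix()
    up0=M0.T@np.array([0,0,1]); f=s["ee_pos"]+Rt@Q; a=Rt@up0
    print("foot-seat mm",((f-SEAT)*1000).round(1),"ang deg",np.degrees(np.arccos(np.clip(a@A,-1,1))).round(2),"along/up/lat mm",(1000*np.array([(f-SEAT)@A,-(f-SEAT)@Dn,(f-SEAT)@np.cross(A,Dn)])).round(1))
E
python3 - <<'E'
from h import *
for u in(.12,.06,0):
  p,M=place(up=u,along=.004); print(p.round(3)); to(p,M)
print(M.round(3),Q)
E
```

```text
[0.55  0.052 0.2  ]
shift [-0.64 43.46  7.99] turn [ 1.306  0.261 -0.56 ] deg 82.8 rows 11.6 t 6.3333 j [-0.35  0.38 -0.95 -0.59 -0.55  0.44] F [ 1.3 -0.6 -2.5] w 0.0462
[0.548 0.037 0.142]
shift [-0.85 41.92  2.2 ] turn [ 1.306  0.261 -0.56 ] deg 82.8 rows 11.6 t 6.3333 j [-0.35  0.38 -0.95 -0.59 -0.55  0.44] F [ 1.3 -0.6 -2.5] w 0.0462
[0.545 0.022 0.084]
shift [-1.05 40.38 -3.6 ] turn [ 1.306  0.261 -0.56 ] deg 82.8 rows 11.6 t 6.3333 j [-0.35  0.38 -0.95 -0.59 -0.55  0.44] F [ 1.3 -0.6 -2.5] w 0.0462
[[ 0.124  0.991  0.045]
 [ 0.932 -0.132  0.339]
 [ 0.342  0.    -0.94 ]] [0.05796071 0.         0.01886648]
```

```bash
python3 -m jog '[[0,0,1,3,0.1,0.02,-0.045],[0,0,3,6,0.2,0.04,-0.09],[0,0,6,9,0.31,0.062,-0.133],[0,0,9,11,0.42,0.084,-0.18],[0,0,12,12,0.53,0.106,-0.227],[0,0,15,13,0.64,0.128,-0.274],[0,0,18,13,0.75,0.15,-0.32],[0,0,21,13,0.86,0.172,-0.37],[0,0,24.5,13,0.96,0.19,-0.41],[0,0,28,13,1.06,0.21,-0.455]]'; python3 - <<'E'
from h import *
p,M=place(up=.12,along=.004); to(p,M);bottle()
E
```

```text
t: 7.17
ee_pos: [0.5554, -0.1296, 0.2455]
ee_rot: [2.022, 2.21, 0.006]
ft_force: [1.7, -0.4, -4.7]
width: 0.0464
shift [-0.58 18.2  -4.56] turn [ 0.457  0.091 -0.199] deg 29.0 rows 4.5 t 7.1667 j [-0.19  0.24 -0.14  1.06 -0.07  1.29] F [ 1.7 -0.4 -4.7] w 0.0464
foot-seat mm [  -1.4 -159.8  135.7] ang deg 26.69 along/up/lat mm [188.3  90.1  19.7]
```

```bash
python3 -m jog '[[0,0,2,0,0.1,0.02,-0.04],[0,0,5,0,0.2,0.04,-0.085],[0,-0.2,8,0,0.3,0.06,-0.13],[0,-0.4,11,-0.5,0.4,0.08,-0.175],[0,-0.5,14,-1,0.457,0.091,-0.199],[0,-0.6,16.5,-2,0.457,0.091,-0.199],[0,-0.6,18.2,-3.2,0.457,0.091,-0.199],[0,-0.6,18.2,-4.5,0.457,0.091,-0.199],[0,-0.6,18.2,-4.5,0.457,0.091,-0.199]]'; python3 - <<'E'
from h import *
p,M=place(up=.06,along=.004); to(p,M);bottle()
c=cam("wrist"); cv2.imwrite("pics/i_w.png",c["image"][:,:,::-1]); np.savez("i.npz",**c)
c=cam("scene"); crop(c,"i_s",180,330,150,270,5)
E
```

```text
t: 7.92
ee_pos: [0.546, 0.0509, 0.1953]
ee_rot: [-2.17, -1.906, -0.369]
ft_force: [-0.3, 0.3, -4.0]
width: 0.0464
shift [ 0.15 -1.39 -5.34] turn [ 0.006 -0.007 -0.004] deg 0.6 rows 1.3 t 7.9167 j [-0.1   0.31 -0.21  1.04  0.34  1.6 ] F [-0.3  0.3 -4. ] w 0.0464
foot-seat mm [ -0.2  25.6 112. ] ang deg 0.51 along/up/lat mm [  4.5 114.7  -3.5]
```

View pics/i_w.png

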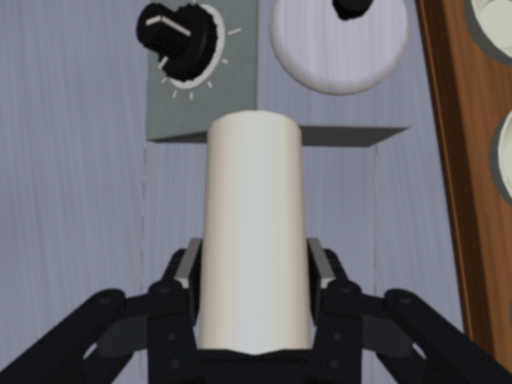

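View pics/i_s.png

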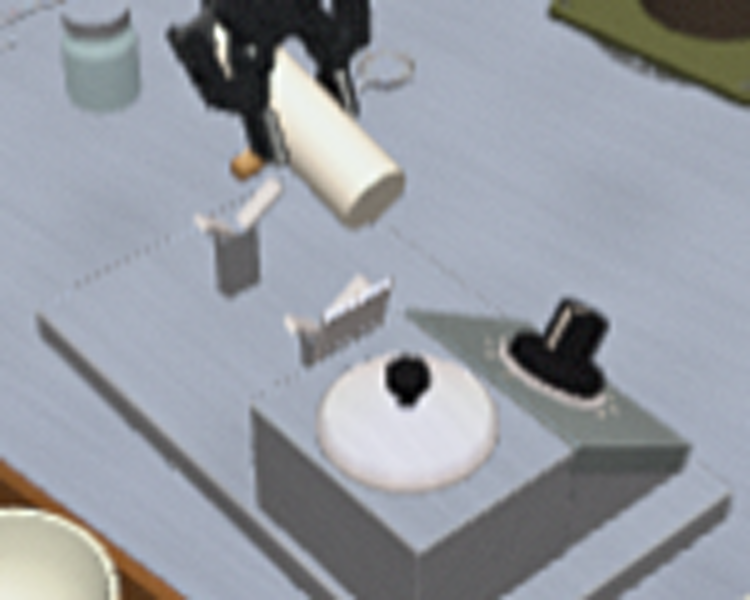

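```bash
python3 - <<'E'
from h import *
s=r.observe(); Rt=R.from_rotvec(s["ee_rot"]).as_matrix(); f=s["ee_pos"]+Rt@Q; up0=M0.T@np.array([0,0,1]); a=Rt@up0
S=cam("scene"); crop(S,"j_s",225,270,155,200,14)
ang=np.linspace(0,2*np.pi,16); e1=np.cross(a,[0,0,1]);e1/=np.linalg.norm(e1);e2=np.cross(a,e1)
pts=[f+.024*(np.cos(t)*e1+np.sin(t)*e2) for t in ang]+[f]
crop(S,"j_s",225,270,155,200,14,proj(S,pts))
c=cam("wrist"); crop(c,"j_w",180,330,80,200,5,proj(c,pts))
E
```

```text
(no output)
```

View pics/j_s.png

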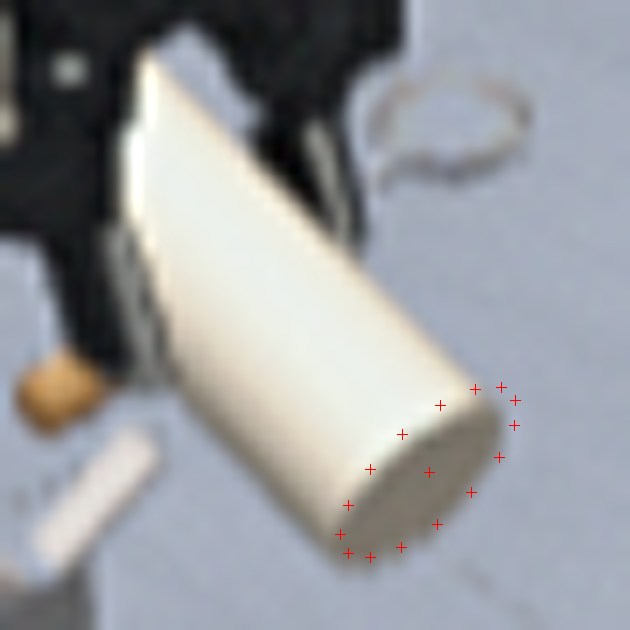

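View pics/j_w.png

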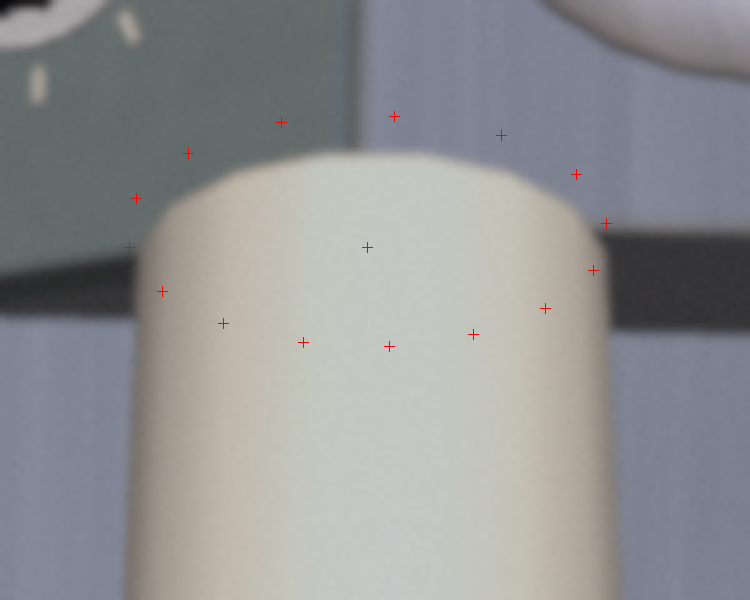

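```bash
python3 - <<'E'
from h import *
for u in (.05,.012):
  p,M=place(up=u,along=.003); to(p,M);
E
```

```text
shift [-0.22 -1.42 -6.8 ] turn [ 0.006  0.001 -0.002] deg 0.4 rows 1.7 t 8.1167 j [-0.11  0.31 -0.21  1.05  0.34  1.6 ] F [-0.4 -0.1 -2.5] w 0.0463
shift [ -0.35  -2.39 -10.47] turn [ 0.006  0.001 -0.002] deg 0.4 rows 2.6 t 8.1167 j [-0.11  0.31 -0.21  1.05  0.34  1.6 ] F [-0.4 -0.1 -2.5] w 0.0463
```

```bash
python3 -m jog '[[0,-0.1,-0.5,-2,0,0,0],[0,-0.2,-0.9,-4,0,0,0],[0,-0.2,-1.3,-6,0,0,0],[0,-0.3,-1.8,-7.7,0,0,0],[0,-0.3,-2.1,-9.2,0,0,0],[0,-0.35,-2.4,-10.5,0,0,0],[0,-0.35,-2.4,-10.5,0,0,0]]'; python3 - <<'E'
from h import *
p,M=place(up=0,along=.0); to(p,M);bottle()
c=cam("wrist"); cv2.imwrite("pics/k_w.png",c["image"][:,:,::-1])
c=cam("scene"); crop(c,"k_s",200,300,160,250,7)
E
```

```text
t: 8.7
ee_pos: [0.5445, 0.0248, 0.0931]
ee_rot: [-2.175, -1.905, -0.375]
ft_force: [-0.4, -0.2, -2.6]
width: 0.0468
shift [ 0.15  0.06 -1.02] turn [ 0.006 -0.002 -0.   ] deg 0.4 rows 0.2 t 8.7 j [-0.15  0.4  -0.37  0.81  0.34  1.55] F [-0.4 -0.2 -2.6] w 0.0468
foot-seat mm [-1.5 -0.6  9.8] ang deg 0.37 along/up/lat mm [ 3.3  9.3 -1.4]
```

View pics/k_s.png

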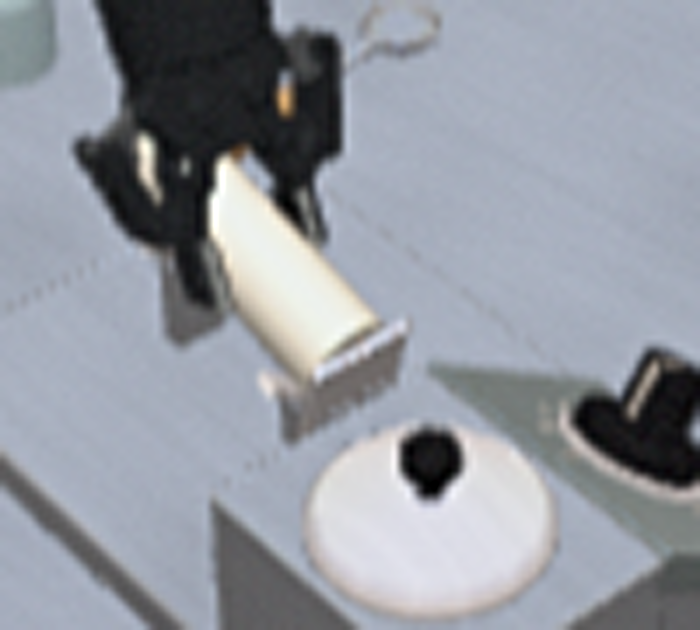

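View pics/k_w.png

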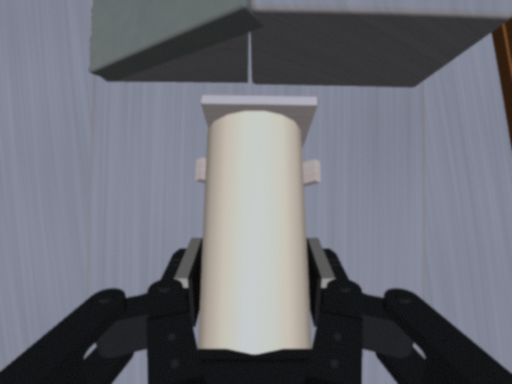

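```bash
python3 -m jog '[[0,0.1,-0.05,-0.2,0,0,0],[0,0.15,-0.1,-0.4,0,0,0],[0,0.15,-0.15,-0.6,0,0,0],[0,0.15,-0.2,-0.8,0,0,0]]'; python3 -c "
from h import *
bottle(); print(r.observe()['ft_force'])"
```

```text
t: 9.13
ee_pos: [0.5476, 0.0253, 0.0898]
ee_rot: [-2.171, -1.907, -0.385]
ft_force: [-8.8, 0.3, 22.7]
width: 0.0464
foot-seat mm [ 1.5 -0.1  6.9] ang deg 0.1 along/up/lat mm [1.7 6.6 1.5]
[-8.84546777  0.32075037 22.71143111]
```

```bash
python3 -m jog '[[0,-0.1,0.1,0.2,0,0,0],[0,-0.1,0.3,0.2,0,0,0],[0,-0.1,0.5,0.15,0,0,0]]'; python3 -c "
from h import *
bottle(); print(r.observe()['ft_force'])
c=cam('wrist'); cv2.imwrite('pics/l_w.png',c['image'][:,:,::-1])
c=cam('scene'); crop(c,'l_s',200,300,160,250,7)"
```

```text
t: 9.38
ee_pos: [0.5468, 0.0279, 0.089]
ee_rot: [-2.176, -1.91, -0.378]
ft_force: [-5.8, -11.0, 12.6]
width: 0.0466
foot-seat mm [0.7 2.5 5.6] ang deg 0.48 along/up/lat mm [-1.1  6.1  0.4]
[ -5.76312723 -10.95739961  12.58172048]
```

View pics/l_w.png

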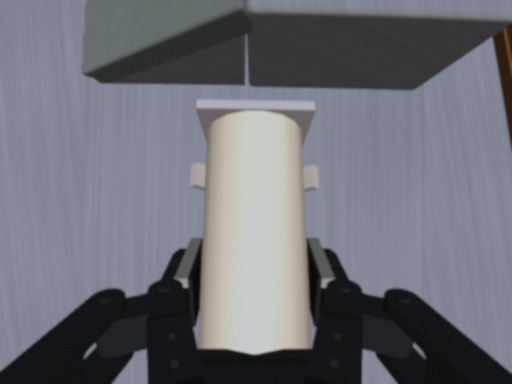

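View pics/l_s.png

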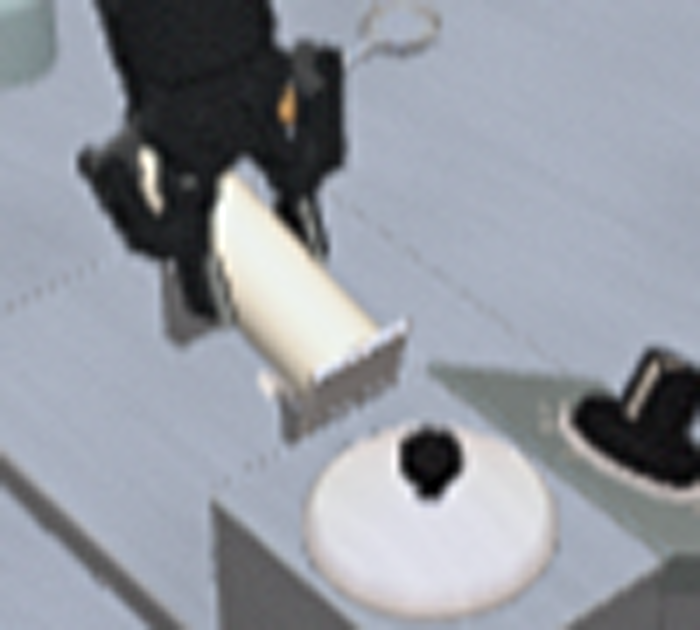

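```bash
python3 -m jog '[[0,-0.1,-0.1,0.1,0,0,0],[0,-0.1,-0.1,0.1,0,0,0],[0.6,-0.1,-0.1,0.1,0,0,0],[0.7,-0.1,-0.1,0.1,0,0,0],[0.8,-0.1,-0.1,0.1,0,0,0],[0.8,-0.1,-0.1,0.1,0,0,0],[0.8,-0.1,-0.1,0.1,0,0,0]]'; python3 -c "
from h import *
bottle(); print(r.observe()['ft_force'])
c=cam('wrist'); cv2.imwrite('pics/m_w.png',c['image'][:,:,::-1])
c=cam('scene'); crop(c,'m_s',200,300,160,250,7)"
```

```text
t: 10.07
ee_pos: [0.5454, 0.028, 0.0896]
ee_rot: [-2.173, -1.909, -0.38]
ft_force: [0.9, 0.6, 0.1]
width: 0.0682
foot-seat mm [-0.7  2.6  6.4] ang deg 0.32 along/up/lat mm [-0.8  6.8 -1.1]
[0.88535299 0.58584036 0.10778855]
```

View pics/m_w.png

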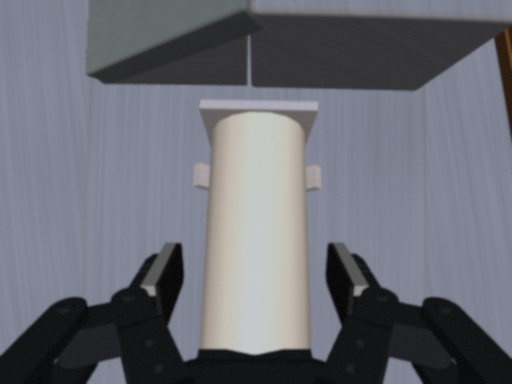

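View pics/m_s.png

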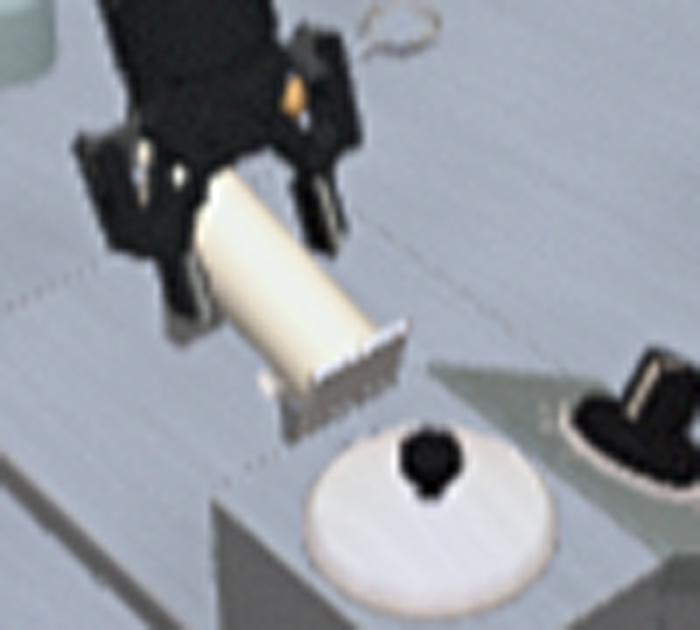

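```bash
python3 -m jog '[[0.8,-0.1,-0.5,1.5,0,0,0],[0.8,-0.2,-1.2,3.5,0,0,0],[0.8,-0.4,-2.2,6.5,0,0,0],[0.8,-0.5,-3.3,9.5,0,0,0],[0.8,-0.6,-4.4,12.5,0,0,0],[0.8,-0.7,-5.4,15.5,0,0,0],[0.8,-0.7,-5.4,17,0,0,0],[0.8,-0.7,-5.4,17,0,0,0]]'; python3 -c "
from h import *
c=cam('wrist'); cv2.imwrite('pics/n_w.png',c['image'][:,:,::-1])
print(r.observe()['joints'])
c=cam('scene'); crop(c,'n_s',180,330,150,270,5)"
```

```text
t: 10.83
ee_pos: [0.5406, -0.0271, 0.2637]
ee_rot: [-2.177, -1.912, -0.387]
ft_force: [0.1, -0.4, 0.6]
width: 0.0687
[-0.24930153  0.28916084 -0.0674298   1.2497998   0.3413473   1.44472604]
```

View pics/n_w.png

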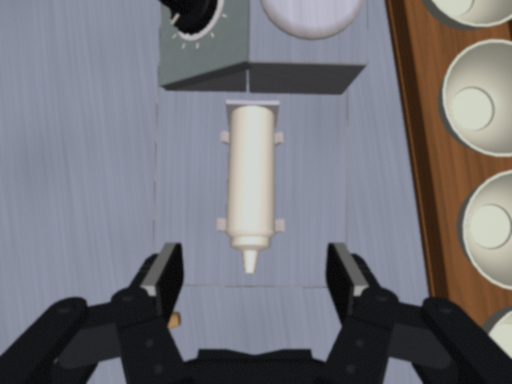

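View pics/n_s.png

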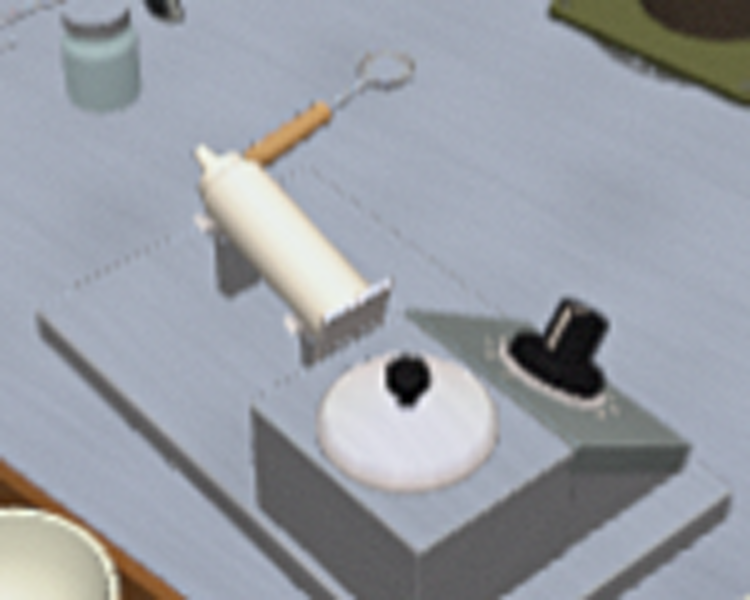

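```bash
cat >> h.py <<'E'
ZK=np.r_[-np.sin(np.radians(35))*np.array([np.cos(YAW),np.sin(YAW)]),np.cos(np.radians(35))]
U=np.r_[np.cos(np.radians(35))*np.array([np.cos(YAW),np.sin(YAW)]),np.sin(np.radians(35))]
KT=np.array([.485,.2165,.124])
def knob(back,rot,kt=None):
    "rot: tool x, angle clockwise (looking at panel) from up-slope"
    x=np.cos(rot)*U+np.sin(rot)*RIGHT
    z=-ZK; M=np.c_[x,np.cross(z,x),z]
    return (KT if kt is None else kt)+back*ZK, M
E
python3 - <<'E'
from h import *
for rot in (2.2,2.5):
  p,M=knob(.09,rot); print(p.round(3)); to(p,M)
  p2=M@R.from_rotvec([0,0,.1]).as_matrix(); print(M[:,0].round(2))
E
```

```text
[0.434 0.223 0.198]
shift [-10.47  24.96  -6.2 ] turn [-0.992 -0.548  2.396] deg 151.8 rows 21.2 t 10.9333 j [-0.25  0.29 -0.07  1.25  0.34  1.44] F [-0.6  0.  -0.1] w 0.0687
[-0.58 -0.74 -0.34]
[0.434 0.223 0.198]
shift [-10.47  24.96  -6.2 ] turn [-0.953 -0.591  2.088] deg 135.8 rows 19.0 t 10.9333 j [-0.25  0.29 -0.07  1.25  0.34  1.44] F [-0.6  0.  -0.1] w 0.0687
[-0.73 -0.51 -0.46]
```

```bash
python3 -m jog '[[0.8,-0.5,1.2,0.5,-0.048,-0.03,0.104],[0.8,-1,2.5,1,-0.095,-0.059,0.209],[0.8,-1.5,3.7,1,-0.143,-0.089,0.313],[0.8,-2,5,1,-0.191,-0.118,0.418],[0.8,-2.6,6.2,1,-0.238,-0.148,0.522],[0.8,-3.1,7.5,1,-0.286,-0.177,0.626],[0.8,-3.7,8.7,1,-0.334,-0.207,0.731],[0.8,-4.2,10,1,-0.381,-0.236,0.835],[0.8,-4.7,11.2,1,-0.429,-0.266,0.94],[0.8,-5.2,12.5,1,-0.477,-0.296,1.044]]'; python3 -c "
from h import *
p,M=knob(.09,2.5); to(p,M)"
```

```text
t: 11.77
ee_pos: [0.4848, 0.0996, 0.2674]
ee_rot: [0.882, 2.805, 0.023]
ft_force: [-0.3, 0.6, 0.3]
width: 0.0683
shift [-5.1  12.37 -6.97] turn [-0.471 -0.296  1.039] deg 67.5 rows 9.4 t 11.7667 j [ 0.26  0.06 -0.31  1.02 -0.09  0.86] F [-0.3  0.6  0.3] w 0.0683
```

```bash
python3 -m jog '[[0.8,-0.6,1.2,-0.5,-0.048,-0.03,0.104],[0.8,-1.2,2.5,-1,-0.095,-0.059,0.209],[0.8,-1.7,3.7,-1.5,-0.143,-0.089,0.313],[0.8,-2.2,5,-2,-0.191,-0.118,0.418],[0.8,-2.7,6.2,-2.7,-0.238,-0.148,0.522],[0.8,-3.3,7.5,-3.5,-0.286,-0.177,0.626],[0.6,-3.8,8.7,-4.5,-0.334,-0.207,0.731],[0.6,-4.3,10,-5.3,-0.381,-0.236,0.835],[0.6,-4.8,11.2,-6.2,-0.429,-0.266,0.94],[0.6,-5.1,12.4,-7,-0.471,-0.296,1.039]]';python3 -m jog '[[0.6,0,0,0,0,0,0],[0.6,0,0,0,0,0,0]]'; python3 -c "
from h import *
p,M=knob(.09,2.5); to(p,M)
c=cam('wrist'); cv2.imwrite('pics/o_w.png',c['image'][:,:,::-1]);np.savez('o.npz',**c)
P=[KT,KT+.016*U,KT-.031*ZK-.03*U,KT-.031*ZK+.03*RIGHT]
uv=proj(c,P); print(uv); crop(c,'o_k',150,330,40,190,4,uv)
"
```

```text
t: 12.6
ee_pos: [0.4329, 0.2227, 0.1967]
ee_rot: [-0.649, 2.478, -0.302]
ft_force: [-0.6, 0.7, -1.1]
width: 0.0516
t: 12.77
ee_pos: [0.4331, 0.2219, 0.1971]
ee_rot: [-0.64, 2.483, -0.302]
ft_force: [0.1, 0.2, 1.2]
width: 0.0517
shift [0.07 0.14 0.07] turn [-0.003 -0.005  0.004] deg 0.4 rows 0.1 t 12.7667 j [ 0.77 -0.04 -0.77  0.43 -0.47  0.17] F [0.1 0.2 1.2] w 0.0517
[[255.53080435 197.04953005]
 [243.31239881 212.65521575]
 [276.63077664 157.90187776]
 [226.7723069  165.21172974]]
```

View pics/o_w.png

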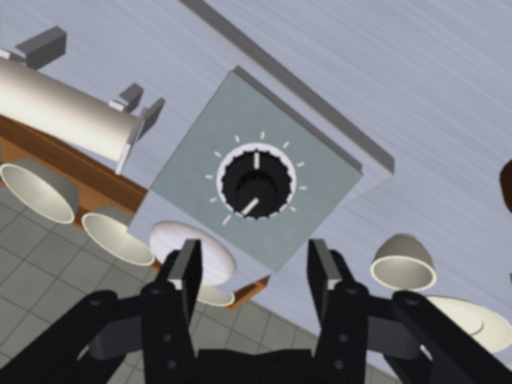

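View pics/o_k.png

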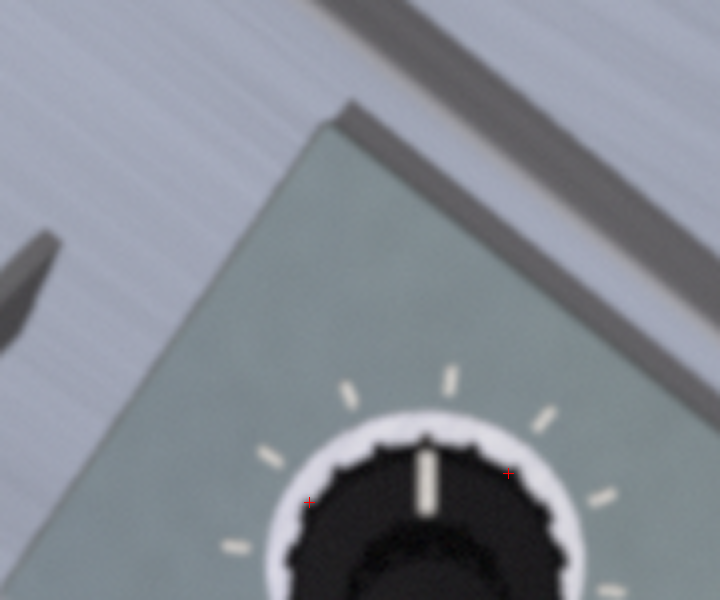

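```bash
python3 -c "
from h import *
c=dict(np.load('o.npz'))
crop({'image':c['image']},'o_k2',205,307,130,230,7)
"
```

```text
(no output)
```

View pics/o_k2.png

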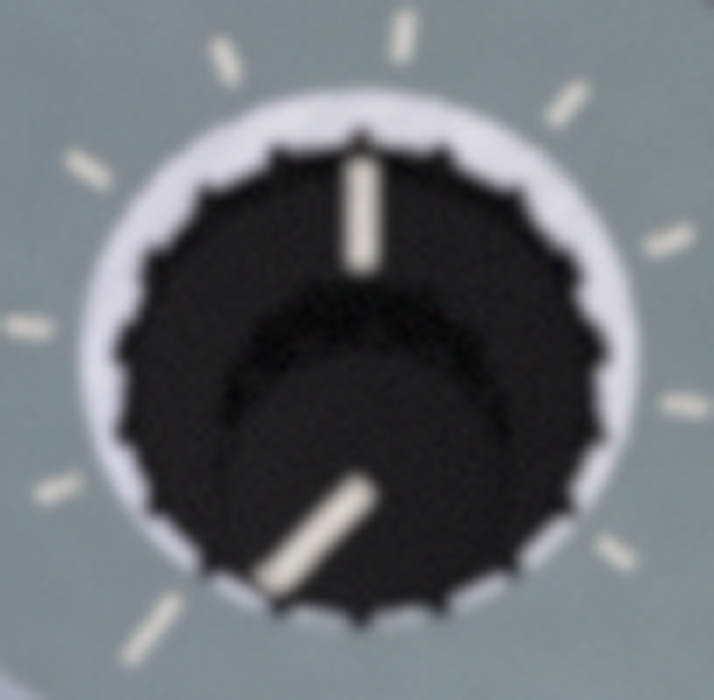

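```bash
python3 - <<'E'
from h import *
c=dict(np.load('o.npz')); c={k:(v if v.ndim else float(v)) for k,v in c.items()}
px=lambda u,v:(u/7+205-.43,v/7+130-.43)
def onp(u,v,P):
    o,d=ray(c,*px(u,v)); return o+d*((P-o)@ZK)/(d@ZK)
def ang(v): return np.degrees(np.arctan2(v@RIGHT,v@U))
for dz in (-.004,0,.004):
    Pi=KT+dz*ZK; Po=Pi-.031*ZK
    ic=onp(366,487,Pi); oc=onp(361,378,Po)
    print("dz",dz,"inner c",ic.round(4),"outer c",oc.round(4),"outer+31",(oc+.031*ZK).round(4), "diam",np.linalg.norm(onp(115,378,Po)-onp(608,378,Po)).round(4),np.linalg.norm(onp(361,135,Po)-onp(361,620,Po)).round(4))
    io=onp(272,582,Pi); a1=ang(io-onp(366,487,Pi)); a2=ang(onp(362,155,Po)-onp(362,270,Po)); a3=ang(onp(362,155,Po)-oc)
    Pp=Po-.016*ZK
    t0=ang(onp(128,662,Pp)-onp(178,597,Pp))
    print("angles inner",a1,"outer",a2,a3,"zero tick",t0,"tick len",np.linalg.norm(onp(128,662,Pp)-onp(178,597,Pp)))
E
```

```text
dz -0.004 inner c [0.4891 0.2187 0.1218] outer c [0.5042 0.2142 0.0948] outer+31 [0.4866 0.2166 0.1202] diam 0.0614 0.0631
angles inner 6.497495813264348 outer 143.36914448618708 143.6226755318443 zero tick -0.06334615539112805 tick len 0.01195006593520174
dz 0 inner c [0.4859 0.2182 0.1244] outer c [0.5011 0.2139 0.0976] outer+31 [0.4835 0.2163 0.123 ] diam 0.0605 0.0621
angles inner 6.497495813264317 outer 143.36914448618714 143.6226755318443 zero tick -0.06334615539108683 tick len 0.011781945265102019
dz 0.004 inner c [0.4826 0.2178 0.1271] outer c [0.498  0.2136 0.1003] outer+31 [0.4804 0.2159 0.1257] diam 0.0596 0.0612
angles inner 6.497495813264324 outer 143.36914448618722 143.62267553184435 zero tick -0.06334615539111678 tick len 0.011613824595002372
```

```bash
sed -i 's/^KT=.*/KT=np.array([.4838,.2172,.1250])/' h.py; python3 -c "
from h import *
p,M=knob(.03,2.0); to(p,M)"
```

```text
shift [ 3.23 -0.28 -4.89] turn [-0.288  0.035  0.416] deg 29.0 rows 4.1 t 12.8167 j [ 0.77 -0.04 -0.77  0.43 -0.47  0.17] F [ 0.1  0.1 -0.1] w 0.0511
```

```bash
python3 -m jog '[[0.6,0.5,0,-0.8,-0.06,0.007,0.085],[0.6,1.1,0,-1.8,-0.12,0.014,0.17],[0.6,1.8,-0.1,-2.8,-0.18,0.022,0.255],[0.6,2.4,-0.2,-3.8,-0.24,0.03,0.34],[0.6,3.2,-0.3,-4.9,-0.288,0.035,0.416],[0.6,3.2,-0.3,-4.9,-0.288,0.035,0.416],[0.6,3.2,-0.3,-4.9,-0.288,0.035,0.416]]'; python3 -c "
from h import *
p,M=knob(.03,2.0); to(p,M); p,M=knob(-.018,2.0); to(p,M)
c=cam('wrist'); cv2.imwrite('pics/p_w.png',c['image'][:,:,::-1]);np.savez('p.npz',**c)
s=r.observe(); Rt=R.from_rotvec(s['ee_rot']).as_matrix()
print(proj(c,[s['ee_pos'],s['ee_pos']+.03*Rt[:,2],KT]))
crop(c,'p_k',155,355,130,290,4,proj(c,[KT]))"
```

```text
t: 13.4
ee_pos: [0.4678, 0.2191, 0.1504]
ee_rot: [-1.256, 2.284, -0.487]
ft_force: [-0.3, 1.3, 0.6]
width: 0.0511
shift [-0.11  0.04 -0.09] turn [-0.003  0.     0.003] deg 0.2 rows 0.0 t 13.4 j [ 0.71  0.06 -0.83  0.24 -0.44 -0.4 ] F [-0.3  1.3  0.6] w 0.0511
shift [ 2.62 -0.32 -4.02] turn [-0.003  0.     0.003] deg 0.2 rows 1.2 t 13.4 j [ 0.71  0.06 -0.83  0.24 -0.44 -0.4 ] F [-0.3  1.3  0.6] w 0.0511
[[254.69312986 253.52081273]
 [254.60894869 228.44064607]
 [257.03492364 226.67618134]]
```

View pics/p_k.png

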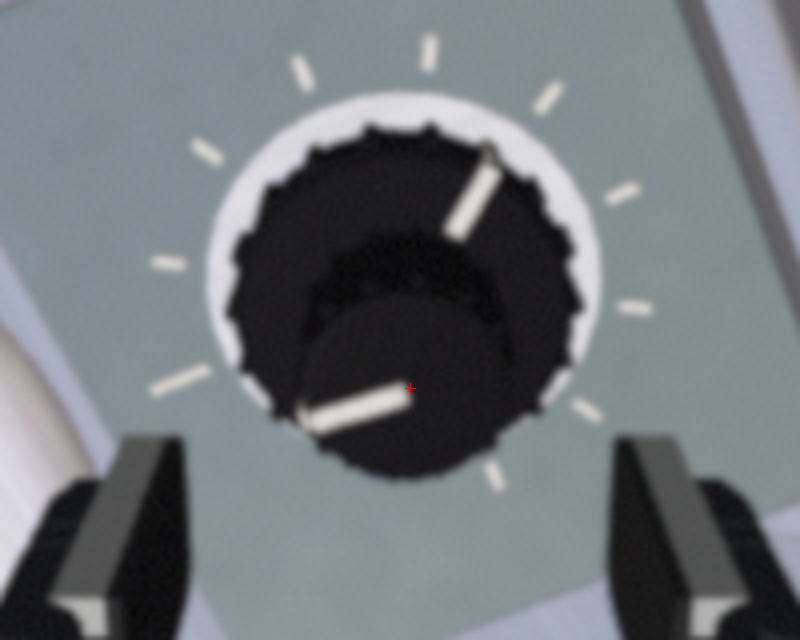

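```bash
python3 -m jog '[[0.6,0.6,-0.08,-0.95,0,0,0],[0.6,1.2,-0.16,-1.9,0,0,0],[0.6,1.8,-0.24,-2.8,0,0,0],[0.6,2.3,-0.3,-3.5,0,0,0],[0.6,2.6,-0.33,-4,0,0,0],[0.6,2.6,-0.33,-4,0,0,0]]'; python3 -c "
from h import *
p,M=knob(-.018,2.0); to(p,M)
c=cam('wrist'); cv2.imwrite('pics/q_w.png',c['image'][:,:,::-1]);np.savez('q.npz',**c)
c=cam('scene');crop(c,'q_s',230,350,150,250,6)"
```

```text
t: 13.95
ee_pos: [0.4935, 0.2165, 0.1104]
ee_rot: [-1.26, 2.282, -0.487]
ft_force: [-1.0, 0.1, -0.6]
width: 0.0516
shift [ 0.05 -0.07 -0.02] turn [-0.002  0.001 -0.   ] deg 0.1 rows 0.0 t 13.95 j [ 0.66  0.15 -0.87  0.09 -0.42 -0.45] F [-1.   0.1 -0.6] w 0.0516
```

View pics/q_w.png

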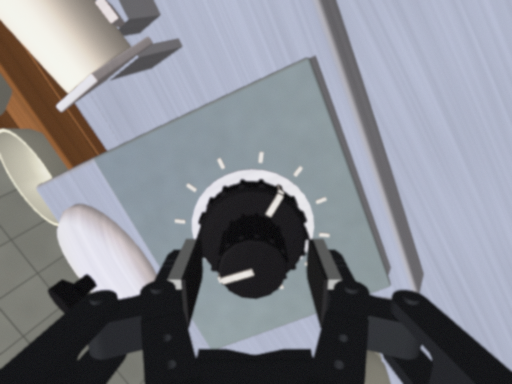

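View pics/q_s.png

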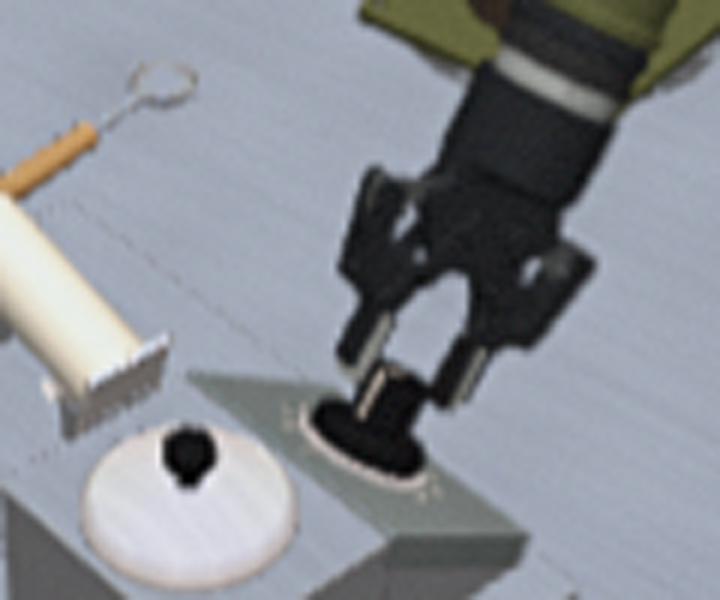

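```bash
python3 -m jog '[[0.3,0,0,0,0,0,0],[0,0,0,0,0,0,0],[0,0,0,0,0,0,0],[0,0,0,0,0,0,0],[0,0,0,0,0,0,0],[0,0,0,0,0,0,0]]' 40; python3 -c "
from h import *
p,M=knob(-.018,2.0); to(p,M)
c=cam('wrist'); crop(c,'r_w',155,355,130,330,4);np.savez('r.npz',**c)
c=cam('scene');crop(c,'r_s',270,330,180,240,10)"
```

```text
t: 14.55
ee_pos: [0.4938, 0.2167, 0.1113]
ee_rot: [-1.26, 2.279, -0.488]
ft_force: [-0.8, -2.6, 4.5]
width: 0.0303
shift [ 0.02 -0.08 -0.11] turn [-0.002  0.003 -0.001] deg 0.2 rows 0.0 t 14.55 j [ 0.66  0.15 -0.87  0.09 -0.42 -0.45] F [-0.8 -2.6  4.5] w 0.0303
```

View pics/r_w.png

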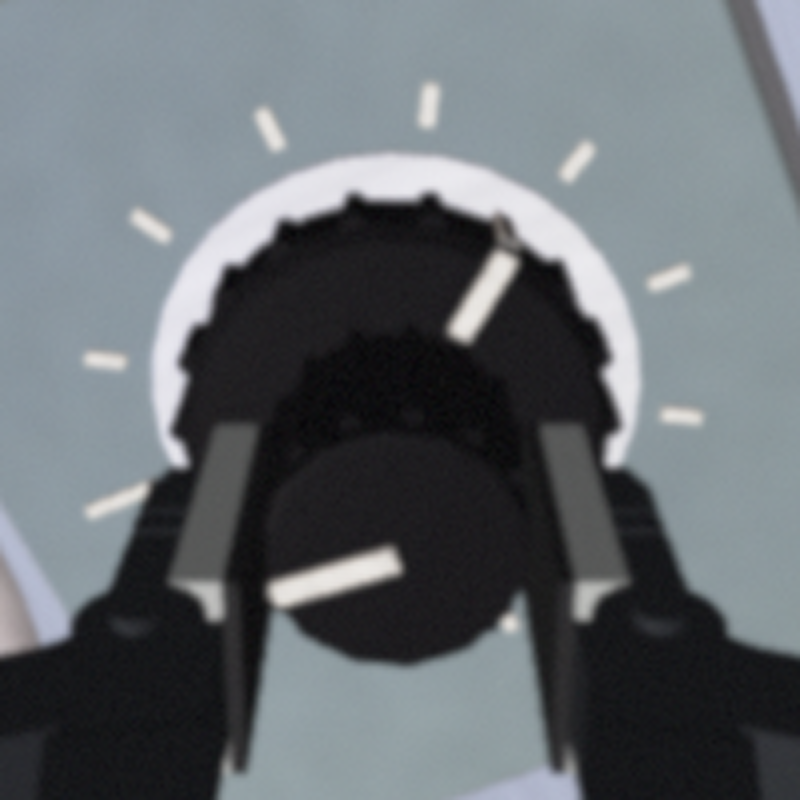

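View pics/r_s.png

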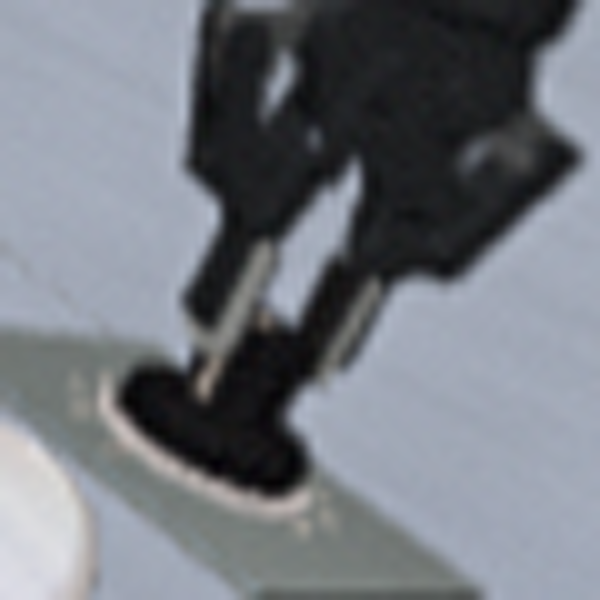

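```bash
python3 -m jog '[[0,0.1,-0.01,-0.15,0,0,0],[0,0.2,-0.02,-0.3,0,0,0],[0,0.3,-0.04,-0.43,0,0,0],[0,0.35,-0.05,-0.5,0,0,0],[0,0.35,-0.05,-0.5,0,0,0]]' 50; python3 -c "
from h import *
p,M=knob(-.024,2.0); to(p,M); s=r.observe(); print('axial',s['ft_force']@ZK, (s['ee_pos']-np.array([.4938,.2167,.1113]))@ZK)
c=cam('wrist'); crop(c,'s_w',155,355,130,330,4);np.savez('s.npz',**c)
for v in (1,):
  print(R.from_matrix(R.from_rotvec(-ZK*.12).as_matrix()).as_rotvec())
print(-ZK)"
```

```text
t: 15.07
ee_pos: [0.4967, 0.2165, 0.1075]
ee_rot: [-1.261, 2.278, -0.487]
ft_force: [-16.7, -1.4, 25.4]
width: 0.0303
shift [ 0.08 -0.11 -0.22] turn [-0.002  0.004 -0.003] deg 0.3 rows 0.1 t 15.0667 j [ 0.65  0.16 -0.87  0.07 -0.42 -0.46] F [-16.7  -1.4  25.4] w 0.0303
axial 30.209278907275923 -0.004733842943621276
[ 0.0682304  -0.00905909 -0.09829825]
[ 0.56858669 -0.07549241 -0.81915204]
```

View pics/s_w.png

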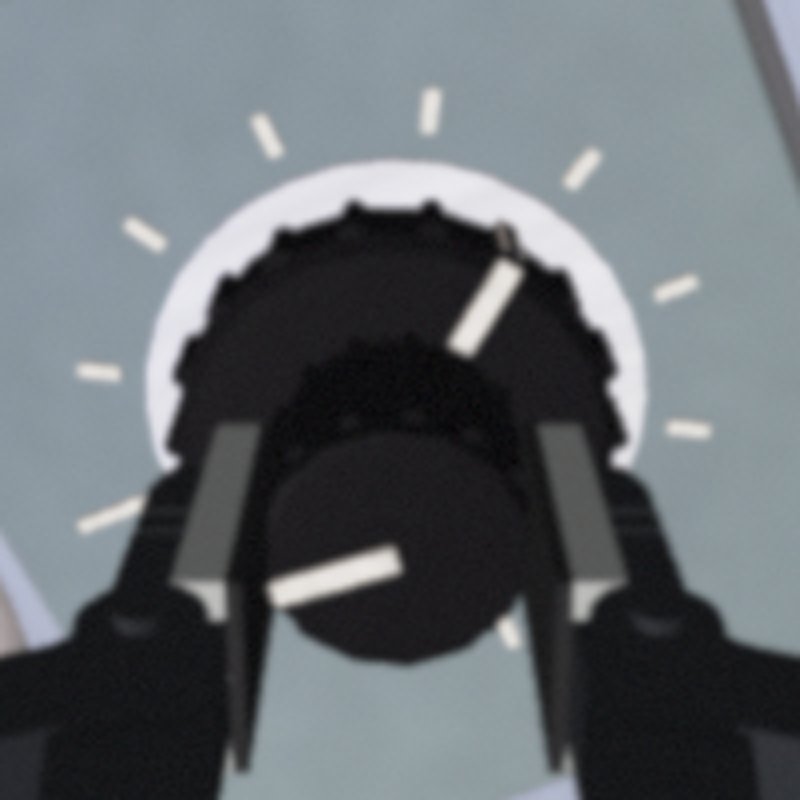

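```bash
python3 -m jog '[[0,-0.04,0,0.05,0,0,0],[0,-0.04,0,0.05,0.0625,-0.0083,-0.0901],[0,-0.04,0,0.05,0.125,-0.0166,-0.1802],[0,-0.04,0,0.05,0.1876,-0.0249,-0.2703],[0,-0.04,0,0.05,0.25,-0.033,-0.36],[0,-0.04,0,0.05,0.25,-0.033,-0.36]]'; python3 -c "
from h import *
s=r.observe(); print('axial',s['ft_force']@ZK,s['ft_force'],s['moment'],s['joints'][5])
c=cam('wrist'); crop(c,'t_w',155,355,130,330,4);np.savez('s.npz',**c)"
```

```text
t: 15.62
ee_pos: [0.4964, 0.2166, 0.1075]
ee_rot: [-0.717, 2.457, -0.324]
ft_force: [-11.8, -1.9, 18.6]
width: 0.0297
axial 21.812129945894593 [-11.8288852   -1.89399781  18.59162269] [-0.45439516  0.31204637 -0.40176335] -0.01460578747821072
```

View pics/t_w.png

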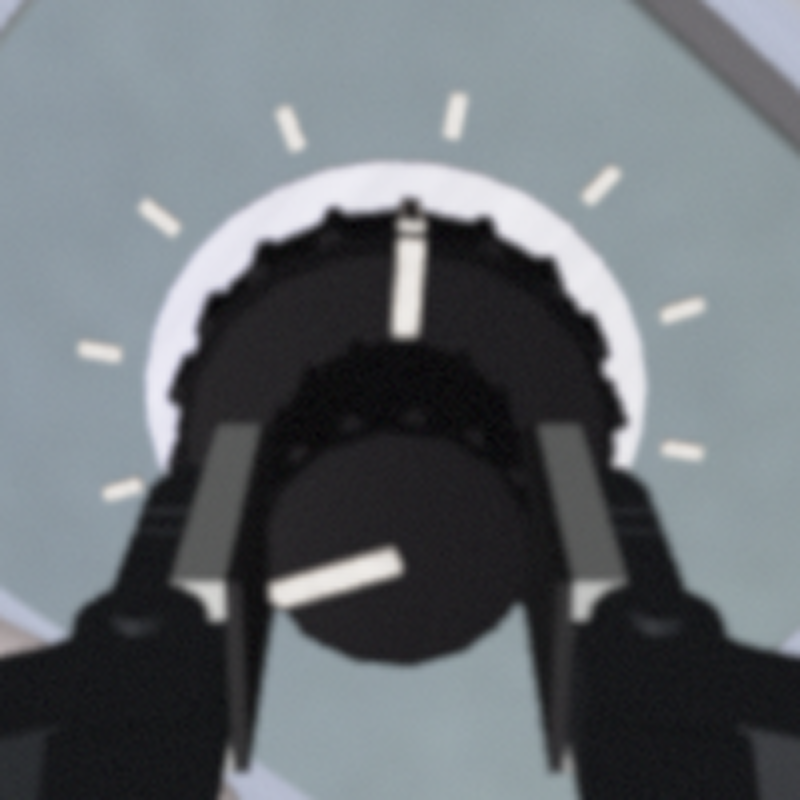

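```bash
python3 -m jog '[[0,0,0,0,0.0625,-0.0083,-0.0901],[0,0,0,0,0.125,-0.0166,-0.1802],[0,0,0,0,0.1876,-0.0249,-0.2703],[0,0,0,0,0.25,-0.0332,-0.36],[0,0,0,0,0.3127,-0.0415,-0.4505],[0,0,0,0,0.375,-0.05,-0.54],[0,0,0,0,0.4378,-0.0581,-0.6307],[0,0,0,0,0.5,-0.0664,-0.7209],[0,0,0,0,0.5,-0.0664,-0.7209]]'; python3 -c "
from h import *
s=r.observe(); print('axial',s['ft_force']@ZK,s['ft_force'],s['moment'],s['joints'].round(2))
c=cam('wrist'); crop(c,'u_w',155,355,130,330,4)
Rt=R.from_rotvec(s['ee_rot']).as_matrix(); print('rot',np.arctan2(Rt[:,0]@RIGHT,Rt[:,0]@U))"
```

```text
t: 16.42
ee_pos: [0.4964, 0.2172, 0.1074]
ee_rot: [0.393, 2.496, 0.023]
ft_force: [-12.8, -0.2, 17.5]
width: 0.0301
axial 21.57014096856065 [-12.81179908  -0.22034348  17.45970958] [-0.20649282  0.36437858 -0.18202432] [ 0.66  0.16 -0.87  0.07 -0.42  0.87]
rot -2.9607372314695253
```

View pics/u_w.png

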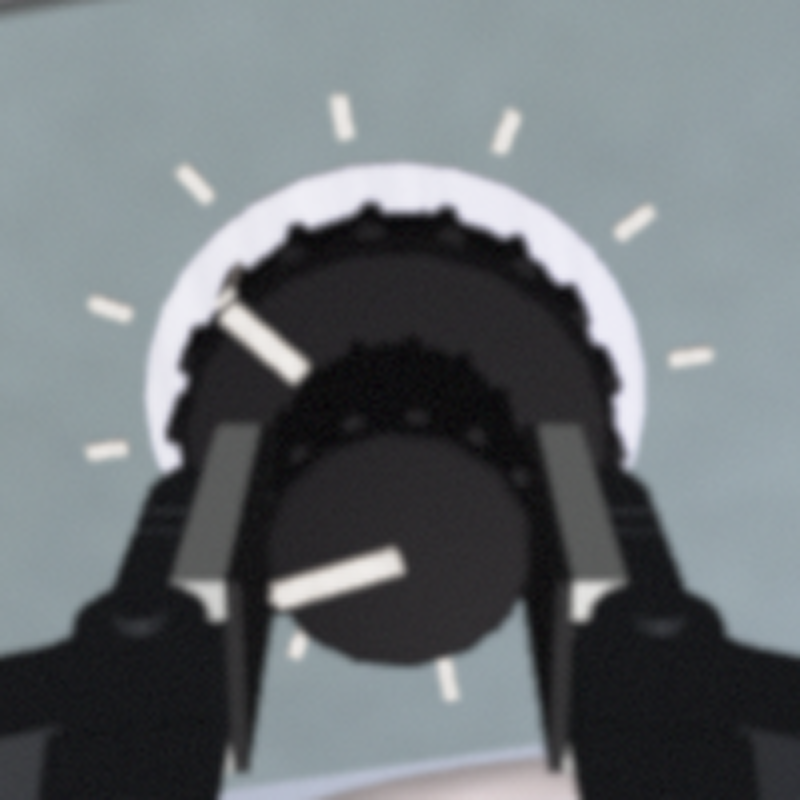

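```bash
python3 -m jog '[[0,-0.12,0.02,0.17,0,0,0],[0,-0.25,0.03,0.36,0,0,0],[0,-0.31,0.04,0.45,0.0625,-0.0083,-0.0901],[0,-0.31,0.04,0.45,0.125,-0.0166,-0.1802],[0,-0.31,0.04,0.45,0.1876,-0.0249,-0.2703],[0,-0.31,0.04,0.45,0.25,-0.0332,-0.36],[0,-0.31,0.04,0.45,0.3127,-0.0415,-0.4505],[0,-0.31,0.04,0.45,0.375,-0.05,-0.54],[0,-0.31,0.04,0.45,0.4378,-0.0581,-0.6307],[0,-0.31,0.04,0.45,0.4378,-0.0581,-0.6307]]'; python3 -c "
from h import *
s=r.observe(); print('axial',s['ft_force']@ZK,s['ft_force'],s['moment'],s['joints'].round(2))
c=cam('wrist'); crop(c,'v_w',155,355,130,330,4)
Rt=R.from_rotvec(s['ee_rot']).as_matrix(); print('rot',np.arctan2(Rt[:,0]@RIGHT,Rt[:,0]@U)%6.2832)"
```

```text
t: 17.3
ee_pos: [0.4942, 0.2181, 0.1114]
ee_rot: [1.318, 2.195, 0.324]
ft_force: [-0.7, 2.0, 4.6]
width: 0.0301
axial 4.337519124752101 [-0.74904577  1.99003204  4.59180854] [ 0.36088698 -0.16346226  0.17077516] [ 0.66  0.15 -0.87  0.09 -0.42  1.64]
rot 4.091434089818481
```

View pics/v_w.png

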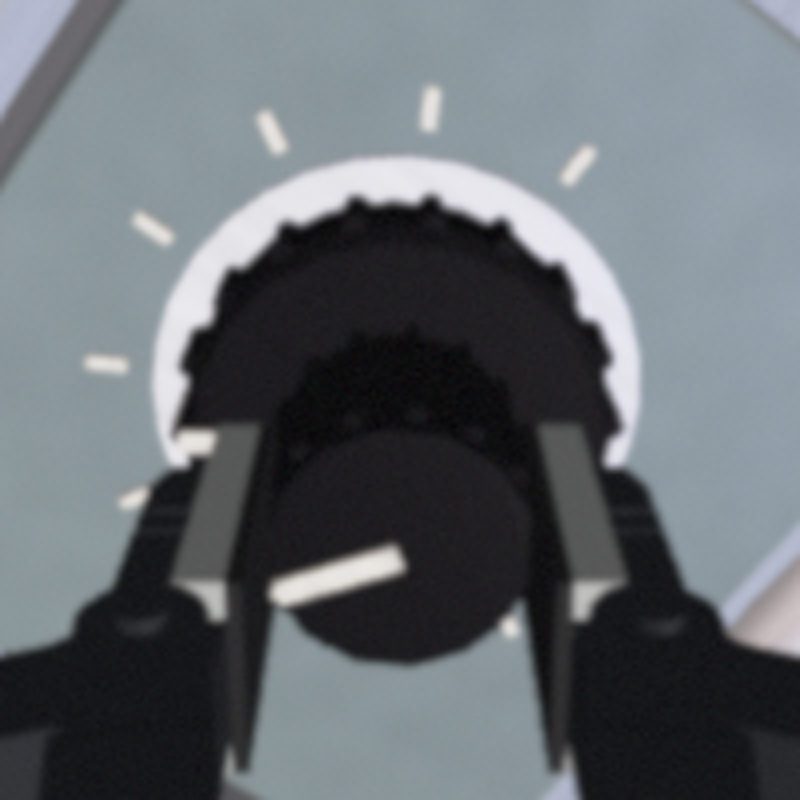

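```bash
python3 -m jog '[[0,-0.02,0,0.03,0.0625,-0.0083,-0.0901],[0,-0.02,0,0.03,0.125,-0.0166,-0.1802],[0,-0.02,0,0.03,0.171,-0.0226,-0.246],[0,-0.02,0,0.03,0.171,-0.0226,-0.246],[0,-0.02,0,0.03,0.171,-0.0226,-0.246],[0.3,-0.02,0,0.03,0.171,-0.0226,-0.246],[0.6,-0.02,0,0.03,0.171,-0.0226,-0.246],[0.6,-0.02,0,0.03,0.171,-0.0226,-0.246],[0.6,-0.02,0,0.03,0.171,-0.0226,-0.246]]'; python3 -c "
from h import *
s=r.observe(); print('axial',s['ft_force']@ZK,s['ft_force'],s['width'],s['joints'].round(2))
Rt=R.from_rotvec(s['ee_rot']).as_matrix(); print('rot',np.arctan2(Rt[:,0]@RIGHT,Rt[:,0]@U)%6.2832)"
python3 -m jog '[[0.6,-0.5,0.07,0.7,0,0,0],[0.6,-1.1,0.15,1.6,0,0,0],[0.6,-2,0.26,2.9,0,0,0],[0.6,-3,0.4,4.3,0,0,0],[0.6,-4,0.5,5.8,0,0,0],[0.6,-5,0.66,7.2,0,0,0],[0.6,-5.7,0.75,8.2,0,0,0],[0.6,-5.7,0.75,8.2,0,0,0]]'
python3 -c "
from h import *
c=cam('wrist'); crop(c,'x_w',180,330,110,240,5);np.savez('x.npz',**c)
c=cam('scene'); crop(c,'x_s',180,330,150,270,5)"
```

```text
t: 18.1
ee_pos: [0.491, 0.2148, 0.1088]
ee_rot: [1.647, 2.0, 0.423]
ft_force: [-0.5, -0.3, 0.2]
width: 0.0513
axial 0.37182710034301375 [-0.46653034 -0.29998748  0.15773743] 0.0513117398579316 [ 0.66  0.15 -0.87  0.1  -0.42  1.94]
rot 4.38589005849316
t: 18.77
ee_pos: [0.4351, 0.2239, 0.1936]
ee_rot: [1.646, 1.997, 0.431]
ft_force: [0.7, 0.2, -0.2]
width: 0.0509
```

View pics/x_w.png

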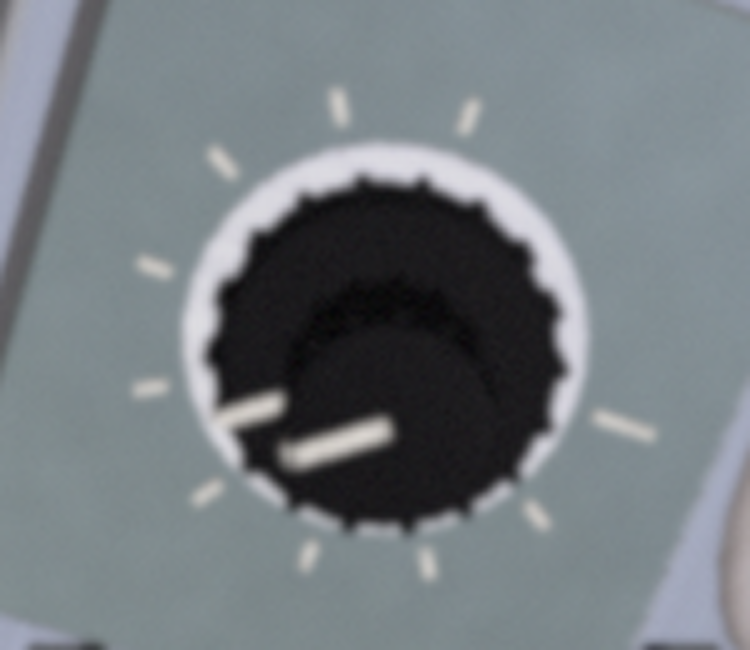

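View pics/x_s.png

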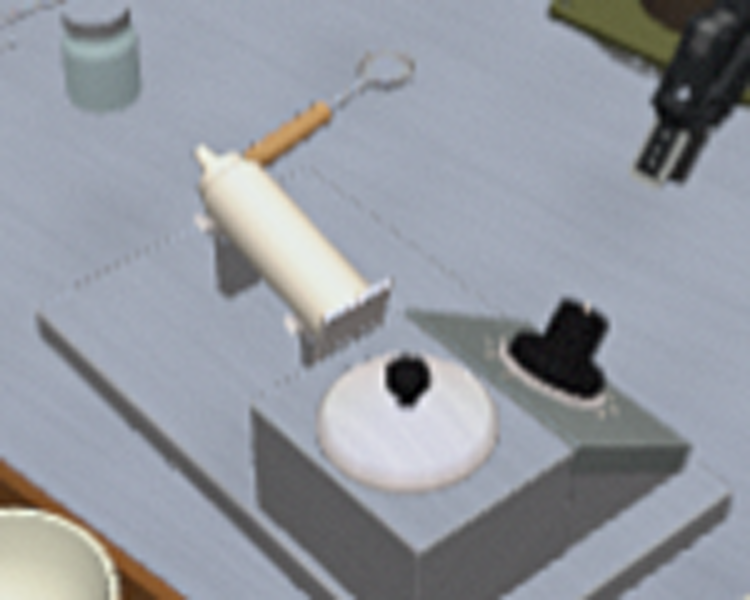

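Lines look parallel; I'll measure the angles.

```bash
python3 - <<'E'
from h import *
c=dict(np.load('x.npz')); c={k:(v if v.ndim else float(v)) for k,v in c.items()}
def onp(u,v,P):
    o,d=ray(c,u/5+180-.4,v/5+110-.4); return o+d*((P-o)@ZK)/(d@ZK)
ang=lambda v: np.degrees(np.arctan2(v@RIGHT,v@U))
Po=KT-.031*ZK; Pp=Po-.016*ZK
print("inner",ang(onp(288,457,KT)-onp(390,428,KT)),"outer",ang(onp(218,422,Po)-onp(282,401,Po)),"zero",ang(onp(655,436,Pp)-onp(597,415,Pp)))
print(r.observe()['t'],r.observe()['qvel'].round(3))
E
```

```text
inner 144.6235016548034 outer 142.44726140837253 zero 1.9039889378113575
18.8667 [-0.008  0.018 -0.009 -0.008  0.     0.003]
```

```bash
python3 -c "
from rig import r
print(r.sign_off())"
```

```text
the job is handed in; nothing more can be done
None
```

The bottle is lying in the cradle and the inner knob is lined up with the outer one. I handed the job in at about 19 s. The sign-off gives no verdict, so what follows rests on my own measurements.

- **Bottle:** I gripped the white bottle, laid it over and lowered it in. I kept hold until contact forces showed it resting on the rests and against the end plate, then released it. The last pictures show it lying in both V rests, foot against the end plate. I measured no final bottle pose; the estimate just after release was along the axis −0.8 mm, sideways −1.1 mm and angle 0.3°. That estimate also put the bottle 6.8 mm too high while it was already touching the rests. I put this down to the bottle sitting a few millimetres lower in the grip than I assumed.
- **Knob:** I pushed it fully in, turned it about 1.3 rad, let it spring out, then turned it the rest of the way, about 2.4 rad in all. The last close view gives the inner pointer at 144.6° and the outer at 142.4°, so they are about 2° apart, within the 9° limit. The outer pointer measured 143.4° before, so it has not moved beyond measuring noise.
- **Everything else:** The last picture shows the gripper clear of everything, with the jar and spoon where they started. I did not recheck the mill, salt or spatula after the last move. I saw no unexpected contacts; the highest axial force while pressing the knob was about 30 N.

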